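# Load chamber slides on a microscope stage and wind it under the lens

### The job

Get the chamber slides ready for imaging: swing the red hold-down lever on the microscope's slide tray fully open, lay every slide from the blue carrier flat in a pocket of its own (any pocket), and swing the lever fully shut again. Then lower the cover gently until it rests shut on the tray, and only then wind the stage with the handwheel until its orange pointer stands at the yellow mark. Leave the bottles and the tip box where they are.

Things in the scene. Friction and masses are not known exactly. Their poses are not given: they have to be found in the camera images.
- slide_1: one of up to four lidded chamber slides lying on the blue carrier (None if absent): a clear glass slide 75 (its x) x 25.5 (y) x 2.5 mm with a white chamber block 56 x 23.5 mm on its middle, pink lid on top, 14 mm high in all, 30 g. Origin: centre of the underside, z up. Grip it across the block's 23.5 mm (along its y); either end may go first into a pocket.
- slide_2: one of up to four lidded chamber slides lying on the blue carrier (None if absent): a clear glass slide 75 (its x) x 25.5 (y) x 2.5 mm with a white chamber block 56 x 23.5 mm on its middle, pink lid on top, 14 mm high in all, 30 g. Origin: centre of the underside, z up. Grip it across the block's 23.5 mm (along its y); either end may go first into a pocket.
- slide_3: one of up to four lidded chamber slides lying on the blue carrier (None if absent): a clear glass slide 75 (its x) x 25.5 (y) x 2.5 mm with a white chamber block 56 x 23.5 mm on its middle, pink lid on top, 14 mm high in all, 30 g. Origin: centre of the underside, z up. Grip it across the block's 23.5 mm (along its y); either end may go first into a pocket.
- slide_4: one of up to four lidded chamber slides lying on the blue carrier (None if absent): a clear glass slide 75 (its x) x 25.5 (y) x 2.5 mm with a white chamber block 56 x 23.5 mm on its middle, pink lid on top, 14 mm high in all, 30 g. Origin: centre of the underside, z up. Grip it across the block's 23.5 mm (along its y); either end may go first into a pocket.
- carrier: blue open carrier 246 (x) x 170 (y) x 10 mm high on the bench, walls and floor 5 mm, fixed; origin under its centre. The slides to be viewed lie flat on its floor, roughly lengthwise.
- tray (a point): centre of the pocket floors of the aluminium slide tray on the microscope's sliding stage; z up, y along the stage travel (to the robot's left, towards the lens), x away from the robot. Pocket floors are 56 mm above the bench; tray walls rise 20 mm above them: near wall inner face at x = -55, far wall at x = +40 to 50, end walls at y = +-118 to 122 mm.
- pocket_1 (a point): centre of the floor of pocket 1, at tray y = -78 mm, axes as the tray. A pocket is 80 (x) x 31 (y) mm, lengthwise in x, sunk 3 mm below the lands between pockets (21 mm wide). Any slide may go in any pocket
- pocket_2 (a point): centre of the floor of pocket 2, at tray y = -26 mm, axes as the tray. A pocket is 80 (x) x 31 (y) mm, lengthwise in x, sunk 3 mm below the lands between pockets (21 mm wide). Any slide may go in any pocket
- pocket_3 (a point): centre of the floor of pocket 3, at tray y = 26 mm, axes as the tray. A pocket is 80 (x) x 31 (y) mm, lengthwise in x, sunk 3 mm below the lands between pockets (21 mm wide). Any slide may go in any pocket
- pocket_4 (a point): centre of the floor of pocket 4, at tray y = 78 mm, axes as the tray. A pocket is 80 (x) x 31 (y) mm, lengthwise in x, sunk 3 mm below the lands between pockets (21 mm wide). Any slide may go in any pocket
- clamp (a joint): hold-down lever of the tray, rad: 0 = shut (red-handled lever flat, pointing along tray +x), 1.75 = fully open (a little past upright, leaning back to the robot). Stays where left; about 2 N at the handle. Pockets are free for loading only above 1.4. Shut, its steel bar lies 3.5 to 5.5 mm above the pocket floors, 7.5 mm over the near end of each, so above a seated slide's glass end.
- clamp_handle (a point): middle of the red lever handle, a round sleeve 13 mm thick and 36 mm long lying along the lever, 55 mm from the pivot; outside the tray's right-hand (-y) end, 38 mm from the wall, with nothing under it but the bench
- clamp_pivot (a point): point on the lever's hinge axis in the plane of the lever (axis along tray y), tray (-49, -160, +8) mm
- lid (a joint): the tray's hinged cover with glass window, rad: 0 = shut, resting on the tray walls; 1.92 = fully open, leaning back past upright. Stiff hinge: it stays at any angle, 1 to 3 N at the handle moves it
- lid_handle (a point): middle of the cover's black bow handle: a round bar 11 mm thick, 76 mm long along tray y, with a leg to the cover at each end and a 27 mm gap between bar and cover edge; 143 mm from the hinge axis. The cover is 111 mm deep, 244 wide, 10 thick. Shut, the bar is 25 mm above the pocket floors, 32 mm nearer the robot than the tray's near wall.
- lid_hinge (a point): middle of the cover's hinge axis (along tray y), on the tray's far wall, tray (+50, 0, +20) mm; in the cover's own plane the handle bar lies 5 mm above the line through this axis
- wheel (a joint): stage-drive handwheel, rad, grows clockwise seen from above; range -0.2 to 7.3; about 0.25 N m to turn, stays where it is left. One rad winds the stage 20 mm along tray +y (to the left, towards the lens), turning back returns it
- wheel_grip (a point): centre of the black handwheel's rim, on its upright axis, 58 mm above the bench: the rim is 58 mm across and 16 mm thick (8 mm either side of this point), with a 10 mm thick finger peg standing 20 mm above its top, 19 mm off the axis. 22 mm free below the rim; the housing under it is 28 mm high, the base behind 40 mm.
- stage (a joint): position of the sliding stage with the tray, m, driven only by the handwheel: 0 to 0.015 at the start (load position); 0.125 when the orange pointer stands at the yellow mark
- pointer (a point): orange pointer, 4 mm wide, on the stage's near edge
- mark (a point): yellow mark, a bar 6 mm wide across the near edge of the white microscope base, at the scale strip; the pointer must stand beside it (same position along tray y). The lens, 42 mm across, hangs 118 mm above the bench, 12 mm short of this mark and 81 mm farther from the robot; camera head above it, column farther left
- buffer_bottle: white bottle with blue cap, 54 mm across, 115 mm high, not part of the work; origin under its centre
- tip_box: pipette tip box, 84 x 124 x 67 mm, grey with pale blue lid, not part of the work; origin under its centre
- oil_bottle: small amber bottle, 28 mm across, 62 mm high, not part of the work; origin under its centre
There are look-alikes about, which are no part of the job. What is shaped like the slide_3 but green, purple or turquoise is not meant.

How it is judged:
By the outcome, as a careful person would: the job done as asked, in the order asked, and still so for the second after the job is handed in, with the robot touching nothing.
Of slide_1, slide_2, slide_3, slide_4 only 2 to 4 are there at a start; the rules pass over those that are not, and their reading is None.
At some moment in a run one of slide_1, slide_2, slide_3, slide_4 may be knocked a few centimetres aside while the robot is not near it.
Once in a run the grip may slacken for a moment while it holds something.
It also fails if it takes over 210 s, if anything falls off the work surface, if the arm or the gripper's body presses on something with over 40 N, if the wrist force passes 120 N, or if a joint passes its speed limit or range.

### The arm

A 7-joint arm with a two-finger parallel gripper is mounted at the origin on the work surface. World frame = base frame: x ahead of the robot, y to its left, z up, the work surface at z = 0. Lengths are in m, angles in rad, forces in N, time in s.
With the tool pointing down it reaches from about 0.4 to 0.925 m from the base axis. Payload 5.6 kg.
Tool frame: the origin (TCP) lies midway between the tips of the shut fingers; the grasp point (between the pads) lies 19 mm behind it; z points along the fingers, y is the line along which they close (so a half turn about z gives the same grasp; the last joint's range is limited). The gripper opens to 85 mm and grips with 20 to 120 N. Pads are 22 mm wide; open, the fingers measure 114 mm over their backs; the gripper's body (76 mm by 85 mm) begins 54 mm behind the grasp point. The pads swing forward as they close: fully open they stand 13 mm farther back than shut.
Start: joints at [-1.245, 0.468, -0.012, 1.603, 0.006, 1.071, -0.056], TCP at [0.234, 0.606, 0.231] pointing down, gripper open.
Joint ranges: [-2.53, 2.53], [-0.31, 2.02], [-1.57, 1.55], [0.28, 2.44], [-1.29, 4.43], [0.15, 1.84], [-2.92, 2.92]. Speed limits (rad/s): [2.57, 2.57, 3.14, 3.14, 3.14, 3.14, 3.14].

### API

Orientations are given as a unit quaternion [x, y, z, w].
In Python, from rig import get_obs, get_image, get_calibration, job_done, search_frame, trace, landmark_of gives the robot as it stands.
- The arm moves only by the shell command python3 -m jog 'ROWS' [OPENING] [FORCE]. ROWS is JSON, a list of rows, each a list of 6 numbers: the shift along the tool's x, y, z each as a share of 2.5 cm, from -1 to 1, then the turn, a rotation vector about the tool's x, y, z each as a share of pi/4 rad, from -1 to 1. In form: [[dx, dy, dz, ax, ay, az], ...]. A call has 1 to 20 rows; each row shifts and turns the commanded pose from where the row before left it, along the tool's axes as they then stand; what a row does not reach is not made up. A row lasts 1/12 s, in which the tool goes at most 41.7 mm and 7.16 degrees, less where a joint would pass 70% of its speed; a pose out of reach is approached as far as the arm can. A call with a number of a shift or a turn outside -1 to 1 is refused whole. A call with a gripper value outside its range is refused whole. OPENING is the closure, from -1 (fully open) to 1 (shut), set as the call begins (- or left out, the last holds). The fingers move at their own pace and stop on an object; FORCE is the grip in N (left out, the last holds). Time passes only in rows, so rows that do not move let the fingers close. It gives the time, the measured TCP pose, the force, the opening and the grip force at its end, in the units of the state.
- get_obs(): the state, without advancing time (a new reading comes with each control period).
- get_image(name): name is "scene" or "side" or "wrist"; returns the picture (480x640x3 uint8, red, green, blue); there is no depth.
- get_calibration(name): a dict with "mtx" (3x3 intrinsics, pixels), "k1" (the pictures are not rectified: a ray, as slopes to the right and down, at radius r is drawn at 1 + k1 r^2 times it, then the intrinsics apply), "R" (3x3) and "t" (3): a world point X has camera coordinates R X + t. Camera axes: x right, y down, z forward; pixel columns grow to the right and rows downward; lengths in m; the calibration is good to about 2 mm. A picture is of the moment at which its call begins: read the wrist's pose just before it. get_calibration takes no time and is no camera call; for the wrist camera it gives the pose at the moment of the call.
- job_done(): hands the job in; it is judged then, once.
Trained networks look in the newest picture that a camera, given by its name, has taken for a name from the list of things; names that differ only in an ending like _2 or _b are one class to them, and where a whole thing is asked for, a point or a joint stands for the part that bears it (a point fixed in the world has none). Each returns a list of dicts, best first, with "conf" (0 to 1); they miss things now and then, are a little off and sometimes report something else, mostly with a low value. They report only what shows in the picture. A call takes as long as a camera call. They do not tell look-alikes from the thing itself.
- search_frame(name, camera): "point" ([x, y, z] in m, in world coordinates, good to about 4 mm: the middle of the surface that is visible of it).
- trace(name, camera): "mask" (480x640 bool, what is visible of it).
- landmark_of(name, camera): "point" ([x, y, z] in m, in world coordinates, good to about 4 mm: a listed point, or the origin of a listed thing).
The state is a dict: "clock": time; "qpos": joint angles; "joint_vel": joint speeds; "effort": joint torques, N m; "eef_pos": TCP position; "tcp_rot": TCP orientation; "contact_force": force on the tool from outside, world axes, zero at the start; "wrist_torque": the same for the moment, N m; "gripper_width": opening from 0.0 (shut) to 1.0 (fully open); "grip_force": force on a finger pad.
Only numpy, scipy, OpenCV 4.12 (cv2) and the standard library are available. Lean on these libraries where they do the work, as an engineer would, in place of code of your own. Each camera call takes 0.05 s, during which the arm holds its last target. There are 200 camera calls.

## Working session

There is one attempt and no reset: what is moved stays moved. The work goes in short steps, Python scripts to look and compute and a shell command to move; the robot and the scene stay as the last step left them, time stands still between calls to the robot, and variables do not carry over. Pictures are saved under pics/ and viewed, at most 17 in all, crops included, and the job is handed in when it is done.

```bash
ls; mkdir -p pics; cat > h.py <<'E'
import numpy as np, cv2
from rig import *
def snap(n,f):
    im=get_image(n); cv2.imwrite('pics/'+f,im[:,:,::-1]); return im
E
python3 - <<'E'
from h import *
o=get_obs(); print({k:np.round(v,3).tolist() for k,v in o.items()})
snap('scene','s1.png')
for n in ['slide_1','pocket_1','pocket_4','tray','clamp_handle','clamp_pivot','lid_handle','lid_hinge','wheel_grip','pointer','mark','carrier','buffer_bottle','tip_box','oil_bottle']:
    print(n,[(np.round(d['point'],3).tolist(),round(d['conf'],2)) for d in landmark_of(n,'scene')])
snap('side','d1.png')
for n in ['slide_1','pocket_1','pocket_4','tray','clamp_handle','clamp_pivot','lid_handle','lid_hinge','wheel_grip','pointer','mark','carrier']:
    print(n,[(np.round(d['point'],3).tolist(),round(d['conf'],2)) for d in landmark_of(n,'side')])
print(get_obs()['clock'])
E
```

```text
pics
{'clock': 0.0, 'qpos': [-1.245, 0.468, -0.012, 1.604, 0.006, 1.071, -0.056], 'joint_vel': [-0.001, 0.0, -0.001, -0.001, -0.001, -0.001, -0.001], 'effort': [-0.0, -53.239, 0.022, -25.131, 0.011, 0.008, -0.0], 'eef_pos': [0.234, 0.606, 0.23], 'tcp_rot': [0.183, 0.983, -0.001, -0.0], 'contact_force': [-0.17, -0.316, -0.447], 'wrist_torque': [-0.022, 0.011, 0.007], 'grip_force': 0.0, 'gripper_width': 1.001}
slide_1 [([0.487, -0.259, 0.005], 0.86), ([0.349, -0.282, 0.004], 0.81), ([0.584, -0.135, -0.005], 0.8), ([0.48, -0.336, 0.004], 0.64), ([0.451, -0.13, 0.001], 0.59)]
pocket_1 [([0.589, 0.194, 0.057], 0.79), ([0.598, 0.037, 0.056], 0.71), ([0.597, 0.089, 0.059], 0.7), ([0.586, 0.14, 0.053], 0.7), ([0.603, -0.05, 0.089], 0.19)]
pocket_4 [([0.589, 0.194, 0.057], 0.79), ([0.598, 0.037, 0.056], 0.71), ([0.597, 0.089, 0.059], 0.7), ([0.586, 0.14, 0.053], 0.7), ([0.603, -0.05, 0.089], 0.19)]
tray [([0.592, 0.11, 0.057], 0.69), ([0.596, 0.089, 0.059], 0.34)]
clamp_handle [([0.604, -0.043, 0.091], 0.84), ([0.6, 0.04, 0.055], 0.59)]
clamp_pivot [([0.558, -0.05, 0.066], 0.65), ([0.547, -0.
[... 691 characters left out ...]
86), ([0.588, 0.139, 0.057], 0.7)]
pocket_4 [([0.585, 0.19, 0.056], 0.96), ([0.591, 0.091, 0.057], 0.86), ([0.588, 0.139, 0.057], 0.7)]
tray [([0.597, 0.117, 0.052], 0.65), ([0.722, -0.184, -0.001], 0.52)]
clamp_handle []
clamp_pivot [([0.557, -0.049, 0.067], 0.96)]
lid_handle [([0.679, 0.124, 0.212], 0.76)]
lid_hinge [([0.64, 0.118, 0.08], 0.72), ([0.592, 0.09, 0.056], 0.72), ([0.384, 0.333, 0.001], 0.38)]
wheel_grip [([0.47, 0.01, 0.053], 0.69), ([0.595, 0.117, 0.053], 0.55), ([0.724, -0.181, 0.001], 0.43)]
pointer [([0.518, 0.198, 0.053], 0.83), ([0.488, 0.316, 0.042], 0.44)]
mark [([0.488, 0.316, 0.041], 0.79), ([0.471, 0.008, 0.055], 0.17)]
carrier [([0.537, -0.295, -0.001], 0.93)]
1.45
```

View pics/s1.png

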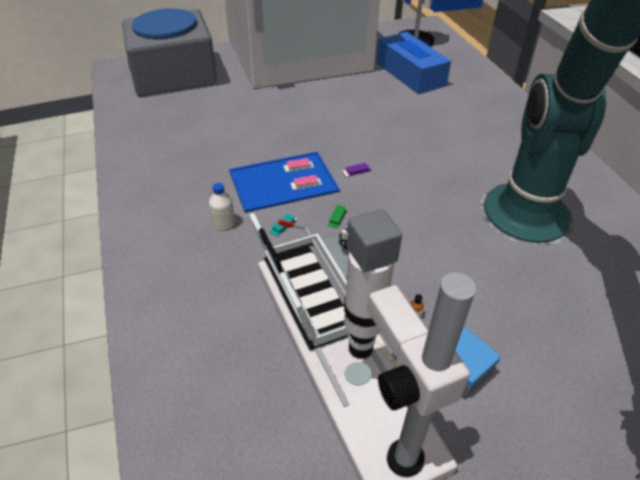

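View pics/d1.png

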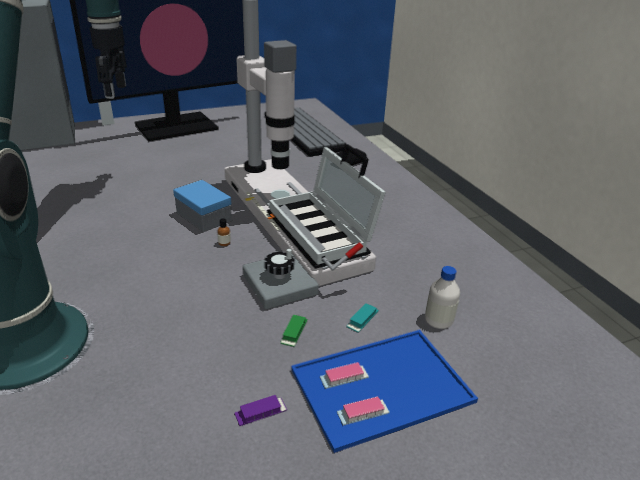

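The two pink slides to move are in the carrier, at about (303,165) and (306,183) in the scene picture and (345,374) and (362,410) in the side picture. The green, purple and turquoise look-alikes lie outside it. The cover is open and the lever is partly raised. I'll write a move calculator and look at the work from the wrist camera.

```bash
cat >> h.py <<'E'
from scipy.spatial.transform import Rotation as Ro
def down(phi,tilt=0):
    # tool y at world angle phi (deg), z down, then tilt (deg) about tool y (+: fingers point to +/- tool x)
    p=np.radians(phi); y=np.array([np.cos(p),np.sin(p),0]); z=np.array([0,0,-1.]); x=np.cross(y,z)
    return Ro.from_matrix(np.c_[x,y,z])*Ro.from_euler('y',tilt,degrees=True)
def plan(*targets):
    """targets: (pos, Rot or None); prints turn first, then shift in the turned frame"""
    o=get_obs(); p=np.array(o['eef_pos']); R=Ro.from_quat(o['tcp_rot'])
    for P,T in targets:
        if T is None: T=R
        rv=(R.inv()*T).as_rotvec()/(np.pi/4); d=T.inv().apply(np.array(P)-p)/.025
        n=max(abs(d).max(),1e-9)
        print('turn',np.round(rv,3).tolist(),'rows>=%.1f'%(np.linalg.norm(rv)/.159),'| shift',np.round(d,2).tolist(),'rows>=%.1f'%n,'| per row',np.round(d/np.ceil(n),3).tolist(),'x%d'%np.ceil(n))
        p,R=np.array(P),T
def wcam():
    o=get_obs(); return get_calibration('wrist'),o
def lm(n,cam):
    for d in landmark_of(n,cam): print(n,cam,np.round(d['point'],4).tolist(),round(d['conf'],2))
E
python3 - <<'E'
from h import *
c,o=wcam(); R=Ro.from_quat(o['tcp_rot']).as_matrix(); Rc=np.array(c['R']); cw=-Rc.T@np.array(c['t'])
print('cam in tool',R.T@(cw-o['eef_pos']),'\n',R.T@Rc.T, c['mtx'],c['k1'])
D=down(94.5)
plan(((0.234,.606,.23),D),((0.37,.25,.28),D),((0.46,-.25,.28),D))
E
```

```text
cam in tool [ 0.08539094  0.00021498 -0.14362686] 
 [[-8.59020196e-04 -9.44715645e-01 -3.27889635e-01]
 [ 9.99999621e-01 -8.57607404e-04 -1.48906016e-04]
 [-1.40526736e-04 -3.27889639e-01  9.44716024e-01]] [[361.34435018   0.         315.95321195]
 [  0.         361.34435018 238.37141226]
 [  0.           0.           1.        ]] -0.039716048450004364
turn [-0.0, 0.0, -0.57] rows>=3.6 | shift [0.02, -0.01, 0.05] rows>=0.1 | per row [0.015, -0.01, 0.05] x1
turn [0.0, 0.0, 0.0] rows>=0.0 | shift [-4.31, -14.62, -2.0] rows>=14.6 | per row [-0.287, -0.975, -0.133] x15
turn [0.0, 0.0, 0.0] rows>=0.0 | shift [-2.02, -20.22, 0.0] rows>=20.2 | per row [-0.096, -0.963, 0.0] x21
```

```bash
python3 -m jog '[[0,0,0,0,0,-0.143],[0,0,0,0,0,-0.143],[0,0,0,0,0,-0.142],[0,0,0,0,0,-0.142],[-0.29,-0.97,-0.13,0,0,0],[-0.29,-0.97,-0.13,0,0,0],[-0.29,-0.97,-0.13,0,0,0],[-0.29,-0.97,-0.13,0,0,0],[-0.29,-0.97,-0.13,0,0,0],[-0.29,-0.97,-0.13,0,0,0],[-0.29,-0.97,-0.13,0,0,0],[-0.29,-0.97,-0.13,0,0,0],[-0.29,-0.97,-0.13,0,0,0],[-0.29,-0.97,-0.13,0,0,0],[-0.29,-0.97,-0.13,0,0,0],[-0.29,-0.97,-0.13,0,0,0],[-0.29,-0.97,-0.13,0,0,0],[-0.29,-0.97,-0.13,0,0,0],[-0.29,-0.97,-0.13,0,0,0]]'
python3 - <<'E'
from h import *
plan(((0.40,.11,.28),down(94.5)),((0.45,-.28,.28),down(90)))
E
```

```text
clock: 3.03
eef_pos: [0.3717, 0.251, 0.2805]
tcp_rot: [-0.039, 0.999, 0.0, 0.0]
contact_force: [0.3, 0.8, -0.0]
gripper_width: 0.999
grip_force: 0.0
turn [0.0, 0.001, 0.0] rows>=0.0 | shift [-0.69, -5.71, 0.02] rows>=5.7 | per row [-0.114, -0.952, 0.003] x6
turn [0.0, 0.0, 0.1] rows>=0.6 | shift [-2.0, -15.6, 0.0] rows>=15.6 | per row [-0.125, -0.975, 0.0] x16
```

```bash
python3 -m jog '[[-0.11,-0.95,0,0,0,0],[-0.11,-0.95,0,0,0,0],[-0.11,-0.95,0,0,0,0],[-0.11,-0.95,0,0,0,0],[-0.11,-0.95,0,0,0,0],[-0.11,-0.95,0,0,0,0],[0,0,0,0,0,0]]'
python3 - <<'E'
from h import *
snap('wrist','w1.png')
for n in ['pocket_1','tray','clamp_handle','clamp_pivot','wheel_grip','pointer','mark','lid_hinge','lid_handle']: lm(n,'wrist')
E
python3 -m jog '[[0,0,0,0,0,0.1],[-0.13,-0.97,0,0,0,0],[-0.13,-0.97,0,0,0,0],[-0.13,-0.97,0,0,0,0],[-0.13,-0.97,0,0,0,0],[-0.13,-0.97,0,0,0,0],[-0.13,-0.97,0,0,0,0],[-0.13,-0.97,0,0,0,0],[-0.13,-0.97,0,0,0,0],[-0.13,-0.97,0,0,0,0],[-0.13,-0.97,0,0,0,0],[-0.13,-0.97,0,0,0,0],[-0.13,-0.97,0,0,0,0],[-0.13,-0.97,0,0,0,0],[-0.13,-0.97,0,0,0,0],[0,0,0,0,0,0]]'
python3 - <<'E'
from h import *
snap('wrist','w2.png')
for n in ['slide_1','carrier','clamp_handle','clamp_pivot','wheel_grip']: lm(n,'wrist')
E
```

```text
clock: 3.62
eef_pos: [0.3998, 0.1072, 0.2804]
tcp_rot: [-0.036, 0.999, -0.0, 0.0]
contact_force: [-0.4, 0.3, 0.3]
gripper_width: 0.995
grip_force: 0.0
pocket_1 wrist [0.6016, 0.0361, 0.058] 0.89
pocket_1 wrist [0.5913, 0.1359, 0.0575] 0.79
pocket_1 wrist [0.5923, 0.0897, 0.0588] 0.75
pocket_1 wrist [0.5865, 0.189, 0.053] 0.75
tray wrist [0.589, 0.1155, 0.0532] 0.85
clamp_handle wrist [0.5861, 0.1874, 0.053] 0.42
clamp_pivot wrist [0.5594, -0.0447, 0.0673] 0.96
wheel_grip wrist [0.474, 0.0078, 0.058] 0.69
wheel_grip wrist [0.4922, 0.3183, 0.0385] 0.5
pointer wrist [0.5131, 0.1965, 0.0462] 0.69
pointer wrist [0.5401, -0.2943, 0.0024] 0.41
pointer wrist [0.5897, 0.136, 0.0563] 0.31
mark wrist [0.4925, 0.3156, 0.0431] 0.67
lid_hinge wrist [0.6427, 0.1216, 0.0763] 0.72
lid_handle wrist [0.4918, -0.2577, 0.0004] 0.7
clock: 5.45
eef_pos: [0.4446, -0.2326, 0.2803]
tcp_rot: [0.003, 1.0, -0.002, 0.0]
contact_force: [-0.1, -0.5, 0.2]
gripper_width: 1.003
grip_force: 0.0
slide_1 wrist [0.4525, -0.1226, -0.0023] 0.96
slide_1 wrist [0.3443, -0.2779, -0.0003] 0.85
slide_1 wrist [0.491, -0.2593, 0.0016] 0.74
slide_1 wrist [0.4877, -0.3343, 0.0045] 0.65
slide_1 wrist [0.5844, -0.134, -0.003] 0.59
carrier wrist [0.5432, -0.2941, 0.0014] 0.83
carrier wrist [0.5912, 0.1386, 0.0561] 0.26
clamp_handle wrist [0.6028, -0.0399, 0.0903] 0.95
clamp_handle wrist [0.5438, -0.2924, 0.0012] 0.54
clamp_pivot wrist [0.5597, -0.0462, 0.0682] 0.68
wheel_grip wrist [0.4722, 0.0077, 0.0598] 0.91
```

View pics/w1.png

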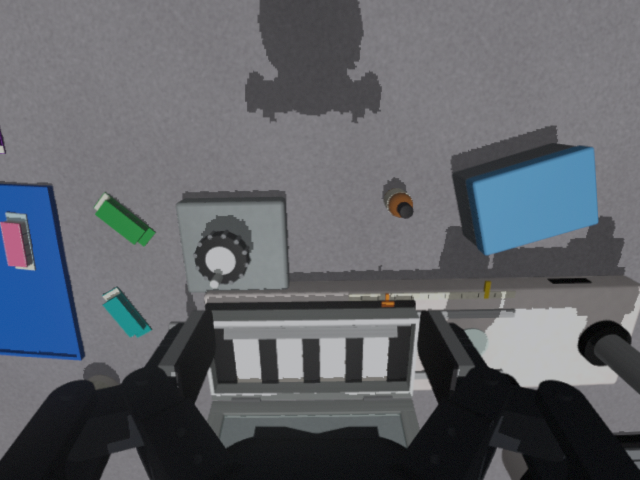

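View pics/w2.png

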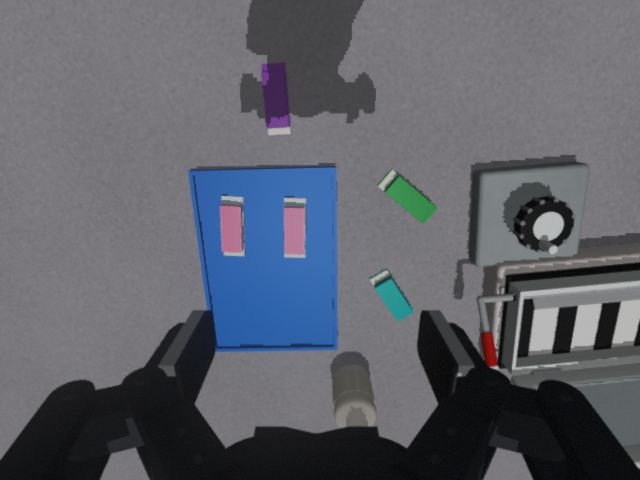

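The wrist views show the tray with four empty pockets (about (245–375,357) in w1), the wheel at (222,257), the orange pointer at (387,299) and the yellow mark at (487,288). In w2 the two pink slides are at (232,228) and (294,230), and the red lever handle is at (489,350). Next I'll measure these by colour.

```bash
cat >> h.py <<'E'
def ray(px,z,c):
    K=np.array(c['mtx']); u=(np.atleast_2d(px)-[K[0,2],K[1,2]])/[K[0,0],K[1,1]]; s=u.copy()
    for _ in range(8): s=u/(1+c['k1']*(s**2).sum(1,keepdims=True))
    R=np.array(c['R']); o=-R.T@np.array(c['t']); d=np.c_[s,np.ones(len(s))]@R
    return o+d*((z-o[2])/d[:,2])[:,None]
def proj(X,c):
    q=np.atleast_2d(X)@np.array(c['R']).T+np.array(c['t']); s=q[:,:2]/q[:,2:]
    s=s*(1+c['k1']*(s**2).sum(1,keepdims=True)); K=np.array(c['mtx']); return s*[K[0,0],K[1,1]]+[K[0,2],K[1,2]]
def blobs(mask,z,c,amin=40):
    n,l,st,ce=cv2.connectedComponentsWithStats(mask.astype(np.uint8)); out=[]
    for i in range(1,n):
        if st[i,4]<amin: continue
        v,u=np.nonzero(l==i); W=ray(np.c_[u,v],z,c)[:,:2]
        (cx,cy),(w,h),a=cv2.minAreaRect((W*1e4).astype(np.float32))
        b=cv2.boxPoints(((cx,cy),(w,h),a)); e=b[1]-b[0]; f=b[2]-b[1]; L=e if np.hypot(*e)>np.hypot(*f) else f
        if L[0]<0: L=-L
        out.append((np.round([cx/1e4,cy/1e4],4).tolist(),'size',np.round(sorted([w/1e4,h/1e4]),4).tolist(),'ang',round(float(np.degrees(np.arctan2(L[1],L[0]))),1),'px',ce[i].round(0).tolist(),'area',int(st[i,4])))
    return out
def hsv(im): return cv2.cvtColor(im,cv2.COLOR_RGB2HSV).astype(int)
def pink(im):
    h=hsv(im); return ((h[...,0]>165)|(h[...,0]<3))&(h[...,1]>60)&(h[...,1]<190)&(h[...,2]>130)
E
python3 - <<'E'
from h import *
c,o=wcam(); im=get_image('wrist'); h=hsv(im)
print(h[228,232],h[230,294],h[350,489])
for b in blobs(pink(im),.019,c): print(b)
print('red');
for b in blobs(((h[...,0]<5)|(h[...,0]>175))&(h[...,1]>190)&(h[...,2]>80),.09,c): print(b)
# slide 1: white blocks full extents incl white
white=(h[...,1]<60)&(h[...,2]>110)
# tray yaw fit from landmarks
P=np.array([[.5985,.0365],[.5945,.0895],[.5888,.1385],[.5865,.191],[.558,-.0475],[.6422,.1205],[.6415,.119]])
T=np.array([[0,-78],[0,-26],[0,26],[0,78],[-49,-160],[50,0],[50,0]])/1e3
cp,ct=P.mean(0),T.mean(0); H=(T-ct).T@(P-cp); a=np.arctan2(H[0,1]-H[1,0],H[0,0]+H[1,1])
Rm=np.array([[np.cos(a),-np.sin(a)],[np.sin(a),np.cos(a)]]); t=cp-Rm@ct
print('yaw',np.degrees(a),'tray',t,'res',np.round((T@Rm.T+t-P)*1e3,1).tolist())
# from saved w1: approx pose of that picture
w=cv2.imread('pics/w1.png')[:,:,::-1].copy(); hw=hsv(w)
p=np.array([.3998,.1072,.2804]); R=Ro.from_quat([-.036,.9993,0,0]).as_matrix()
Rt=Ro.from_quat(o['tcp_rot']).as_matrix(); camR=np.array(c['R'])@Rt; camp=Rt.T@(-np.array(c['R']).T@np.array(c['t'])-o['eef_pos'])
c1=dict(c); c1['R']=camR@R.T; c1['t']=-c1['R']@(p+R@camp)
np.save('c1.npy',c1,allow_pickle=True)
print('pockets')
for b in blobs((hw[...,1]<40)&(hw[...,2]>180),.056,c1,300): print(b)
print('orange/yellow')
for b in blobs((hw[...,0]>5)&(hw[...,0]<32)&(hw[...,1]>150)&(hw[...,2]>90),.045,c1,10): print(b)
E
```

```text
[165  90 181] [164  77 181] [10  8 94]
([0.4879, -0.333], 'size', [0.0228, 0.0568], 'ang', -2.7, 'px', [224.0, 228.0], 'area', 809)
red
([0.6062, -0.0418], 'size', [0.0108, 0.0456], 'ang', 17.7, 'px', [482.0, 347.0], 'area', 253)
yaw 5.075015977970497 tray [0.59214948 0.11462304] res [[0.5, 0.4], [-0.1, -0.8], [1.0, 2.0], [-1.3, 1.3], [-0.5, -1.6], [-0.2, -1.5], [0.5, 0.0]]
pockets
([0.4748, 0.0062], 'size', [0.0288, 0.0299], 'ang', 89.7, 'px', [220.0, 259.0], 'area', 521)
([0.5092, 0.2466], 'size', [0.0183, 0.0398], 'ang', -86.2, 'px', [430.0, 301.0], 'area', 428)
([0.564, 0.4164], 'size', [0.1132, 0.1843], 'ang', -85.4, 'px', [542.0, 348.0], 'area', 6799)
([0.5561, 0.147], 'size', [0.0988, 0.2815], 'ang', 71.0, 'px', [349.0, 338.0], 'area', 1036)
([0.596, 0.1422], 'size', [0.0286, 0.0563], 'ang', 4.4, 'px', [332.0, 358.0], 'area', 908)
([0.5908, 0.1941], 'size', [0.0288, 0.0563], 'ang', 5.0, 'px', [375.0, 356.0], 'area', 881)
([0.6044, 0.037], 'size', [0.0284, 0.055], 'ang', 4.8, 'px', [247.0, 358.0], 'area', 854)
([0.6011, 0.0895], 'size', [0.0289, 0.0564], 'ang', 4.9, 'px', [289.0, 358.0], 'area', 887)
orange/yellow
([0.4005, 0.1979], 'size', [0.0186, 0.0233], 'ang', -43.3, 'px', [398.0, 203.0], 'area', 203)
([0.4948, 0.3165], 'size', [0.0053, 0.021], 'ang', 3.9, 'px', [487.0, 289.0], 'area', 74)
([0.517, 0.2018], 'size', [0.0144, 0.016], 'ang', 3.9, 'px', [387.0, 302.0], 'area', 90)
```

```bash
python3 - <<'E'
from h import *
D=down(94.9)
plan(((0.604,-.0425,.16),D),((0.604,-.0425,.073),D))
E
```

```text
turn [0.001, 0.0, -0.106] rows>=0.7 | shift [-6.97, 6.8, 4.8] rows>=7.0 | per row [-0.996, 0.972, 0.686] x7
turn [0.0, 0.0, 0.0] rows>=0.0 | shift [0.0, 0.0, 3.48] rows>=3.5 | per row [0.0, 0.0, 0.87] x4
```

```bash
python3 -m jog '[[0,0,0,0,0,-0.106],[-0.87,0.85,0.6,0,0,0],[-0.87,0.85,0.6,0,0,0],[-0.87,0.85,0.6,0,0,0],[-0.87,0.85,0.6,0,0,0],[-0.87,0.85,0.6,0,0,0],[-0.87,0.85,0.6,0,0,0],[-0.87,0.85,0.6,0,0,0],[-0.87,0.85,0.6,0,0,0],[0,0,0,0,0,0],[0,0,0,0,0,0]]' 0.3 20
python3 - <<'E'
from h import *
D=down(94.9)
im=snap('wrist','w3.png'); lm('clamp_handle','wrist'); lm('clamp_pivot','wrist')
get_image('scene'); lm('clamp_handle','scene'); 
plan(((0.604,-.0425,.073),D))
E
```

```text
clock: 6.72
eef_pos: [0.6038, -0.0411, 0.1585]
tcp_rot: [-0.044, 0.999, 0.0, -0.001]
contact_force: [-1.3, -0.7, 0.8]
gripper_width: 0.353
grip_force: 0.0
clamp_handle wrist [0.6039, -0.0418, 0.0908] 0.93
clamp_pivot wrist [0.5611, -0.0449, 0.0658] 0.8
clamp_pivot wrist [0.5911, 0.0886, 0.0555] 0.48
clamp_handle scene [0.6032, -0.0444, 0.0912] 0.86
turn [-0.0, 0.002, -0.005] rows>=0.0 | shift [-0.02, 0.11, 3.52] rows>=3.5 | per row [-0.006, 0.028, 0.88] x4
```

View pics/w3.png

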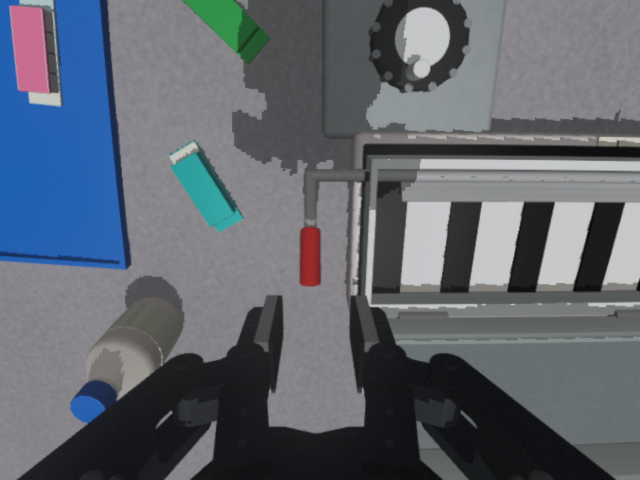

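The red handle (310,256) sits midway between the fingers, with about 8 mm clear on each side. I'll descend and grip it.

```bash
python3 -m jog '[[0,0.05,0.7,0,0,0],[0,0,0.7,0,0,0],[0,0,0.7,0,0,0],[0,0,0.7,0,0,0],[0,0,0.7,0,0,0],[0,0,0,0,0,0]]'
python3 -m jog '[[0,0,0,0,0,0],[0,0,0,0,0,0],[0,0,0,0,0,0],[0,0,0,0,0,0],[0,0,0,0,0,0],[0,0,0,0,0,0]]' 1 30
```

```text
clock: 7.47
eef_pos: [0.6014, -0.0435, 0.0702]
tcp_rot: [-0.041, 0.999, 0.0, -0.002]
contact_force: [-1.1, -0.3, -0.6]
gripper_width: 0.348
grip_force: 0.0
clock: 7.97
eef_pos: [0.6038, -0.0444, 0.0734]
tcp_rot: [-0.041, 0.999, -0.001, 0.0]
contact_force: [-2.1, -5.8, -0.2]
gripper_width: 0.14
grip_force: 29.5
```

```bash
python3 -m jog '[[0.135,0,-0.18,0,0,0],[0.135,0,-0.18,0,0,0],[0.165,0,-0.145,0,0,0],[0.165,0,-0.145,0,0,0],[0.19,0,-0.11,0,0,0],[0.19,0,-0.11,0,0,0],[0.21,0,-0.07,0,0,0],[0.21,0,-0.07,0,0,0],[0.22,0,-0.025,0,0,0],[0.22,0,-0.025,0,0,0],[0.27,0,0.03,0,0,0],[0.27,0,0.03,0,0,0],[0,0,0,0,0,0],[0,0,0,0,0,0]]'
python3 - <<'E'
from h import *
get_image('side');lm('clamp_handle','side')
o=get_obs(); print(o['eef_pos'],o['contact_force'],o['gripper_width'],o['grip_force'])
E
```

```text
clock: 9.13
eef_pos: [0.5495, -0.0492, 0.1004]
tcp_rot: [-0.041, 0.999, -0.001, 0.006]
contact_force: [5.6, -4.7, 1.1]
gripper_width: 0.141
grip_force: 30.3
[ 0.54952388 -0.0491817   0.10038581] [ 5.65880199 -5.36532042  1.39142747] 0.14316390996275777 30.311742424964905
```

```bash
python3 -m jog '[[0.15,0,0.02,0,0,0],[0.15,0,0.03,0,0,0],[0,0,0,0,0,0],[0,0,0,0,0,0]]'
```

```text
clock: 9.57
eef_pos: [0.5383, -0.0483, 0.0977]
tcp_rot: [-0.041, 0.999, 0.0, 0.002]
contact_force: [-0.4, 0.6, -0.8]
gripper_width: -0.0
grip_force: 0.0
```

```bash
python3 -m jog '[[0.2,0,-0.7,0,0,0],[0.2,0,-0.7,0,0,0],[0,0,-0.7,0,0,0],[0,0,-0.7,0,0,0],[0,0,0,0,0,0],[0,0,0,0,0,0]]' 
python3 - <<'E'
from h import *
im=get_image('side'); c=cv2.resize(im[200:320,230:400],None,fx=4,fy=4); cv2.imwrite('pics/d2.png',c[:,:,::-1])
lm('clamp_handle','side'); lm('clamp_pivot','side')
get_image('wrist'); lm('clamp_handle','wrist'); lm('clamp_pivot','wrist')
get_image('scene'); lm('clamp_handle','scene'); lm('clamp_pivot','scene')
E
```

```text
clock: 10.07
eef_pos: [0.528, -0.0482, 0.1674]
tcp_rot: [-0.042, 0.999, 0.001, 0.002]
contact_force: [-1.0, -0.0, 0.0]
gripper_width: 0.002
grip_force: 0.0
clamp_handle side [0.5554, -0.051, 0.1164] 0.55
clamp_pivot side [0.5585, -0.0481, 0.0658] 0.89
clamp_pivot wrist [0.5594, -0.0485, 0.0682] 0.61
clamp_handle scene [0.5537, -0.0494, 0.115] 0.77
clamp_handle scene [0.4946, 0.3187, 0.041] 0.5
clamp_handle scene [0.3859, 0.3348, -0.0023] 0.47
clamp_pivot scene [0.5588, -0.0509, 0.0654] 0.69
clamp_pivot scene [0.5947, 0.1143, 0.0575] 0.46
clamp_pivot scene [0.7184, -0.1898, 0.0001] 0.44
```

View pics/d2.png

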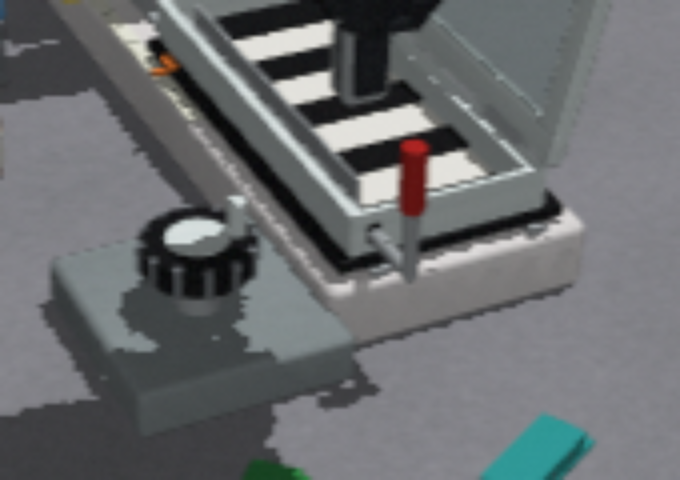

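The lever is about upright, at 1.6–1.7 rad, and it slipped out of the grip. I'll push it onto its stop with shut fingers from the far side.

```bash
python3 -m jog '[[-0.8,0,0,0,0,0],[-0.8,0,0,0,0,0],[-0.8,0,0,0,0,0],[-0.8,0,0,0,0,0],[0,0,0.6,0,0,0],[0,0,0.6,0,0,0],[0,0,0.6,0,0,0],[0,0,0.6,0,0,0],[0.6,0,0,0,0,0],[0.3,0,0,0,0,0],[0.2,0,0,0,0,0],[0.1,0,0,0,0,0],[0,0,0,0,0,0]]' 
python3 -m jog '[[0.1,0,0,0,0,0],[0.1,0,0,0,0,0],[0.1,0,0,0,0,0],[0,0,0,0,0,0]]' 
python3 -m jog '[[0.1,0,0,0,0,0],[0.1,0,0,0,0,0],[0,0,0,0,0,0]]' 
```

```text
clock: 11.6
eef_pos: [0.577, -0.0452, 0.107]
tcp_rot: [-0.042, 0.999, 0.0, 0.001]
contact_force: [-0.8, -0.1, 0.3]
gripper_width: 0.001
grip_force: 0.0
clock: 11.93
eef_pos: [0.5701, -0.0457, 0.107]
tcp_rot: [-0.042, 0.999, 0.0, 0.001]
contact_force: [1.8, 0.3, 1.2]
gripper_width: -0.002
grip_force: 0.9
clock: 12.18
eef_pos: [0.5661, -0.0461, 0.1071]
tcp_rot: [-0.042, 0.999, -0.0, 0.002]
contact_force: [4.6, 0.0, 1.4]
gripper_width: -0.002
grip_force: 2.6
```

```bash
python3 -m jog '[[0.1,0,0,0,0,0],[0.1,0,0,0,0,0],[0,0,0,0,0,0]]' ; python3 -m jog '[[0.1,0,0,0,0,0],[0.1,0,0,0,0,0],[0,0,0,0,0,0]]';python3 -m jog '[[0.1,0,0,0,0,0],[0.1,0,0,0,0,0],[0,0,0,0,0,0]]'
```

```text
clock: 12.43
eef_pos: [0.5654, -0.046, 0.1077]
tcp_rot: [-0.042, 0.999, -0.001, 0.007]
contact_force: [15.5, 0.5, -7.3]
gripper_width: -0.0
grip_force: 7.1
clock: 12.68
eef_pos: [0.5647, -0.0457, 0.1087]
tcp_rot: [-0.043, 0.999, -0.001, 0.011]
contact_force: [25.0, 3.3, -10.3]
gripper_width: 0.002
grip_force: 11.2
clock: 12.93
eef_pos: [0.5641, -0.0453, 0.1099]
tcp_rot: [-0.043, 0.999, -0.001, 0.016]
contact_force: [33.5, 5.8, -11.6]
gripper_width: -0.004
grip_force: 15.3
```

```bash
sed -i 's/h\[...,0\]>165/h[...,0]>158/; s/h\[...,1\]>60)&(h\[...,1\]<190/h[...,1]>45)\&(h[...,1]<190/' h.py; python3 -m jog '[[-0.6,0,0,0,0,0],[-0.6,0,0,0,0,0],[0,0,-0.9,0,0,0],[0,0,-0.9,0,0,0],[0,0,-0.9,0,0,0],[0,0,-0.9,0,0,0],[0,0,-0.9,0,0,0],[0,0,-0.9,0,0,0],[0,0,-0.9,0,0,0],[0,0,0,0,0,0]]' -1
python3 - <<'E'
from h import *
plan(((0.45,-.29,.26),down(90)))
E
```

```text
clock: 13.77
eef_pos: [0.5806, -0.0454, 0.2677]
tcp_rot: [-0.042, 0.999, 0.0, 0.003]
contact_force: [0.6, -1.8, -0.1]
gripper_width: 0.999
grip_force: 0.0
turn [0.0, 0.007, 0.106] rows>=0.7 | shift [5.23, -9.78, 0.31] rows>=9.8 | per row [0.523, -0.978, 0.031] x10
```

```bash
python3 -m jog '[[0,0,0,0,0.007,0.106],[0.48,-0.89,0.03,0,0,0],[0.48,-0.89,0.03,0,0,0],[0.48,-0.89,0.03,0,0,0],[0.48,-0.89,0.03,0,0,0],[0.48,-0.89,0.03,0,0,0],[0.48,-0.89,0.03,0,0,0],[0.48,-0.89,0.03,0,0,0],[0.48,-0.89,0.03,0,0,0],[0.48,-0.89,0.03,0,0,0],[0.48,-0.89,0.03,0,0,0],[0.48,-0.89,0.03,0,0,0],[0,0,0,0,0,0],[0,0,0,0,0,0]]'
python3 - <<'E'
from h import *
c,o=wcam(); im=get_image('wrist')
for b in blobs(pink(im),.019,c): print(b)
lm('slide_1','wrist'); print(o['eef_pos'])
plan(((0.49,-.259,.1),down(90)),((0.49,-.259,.008),down(90)))
E
```

```text
clock: 14.93
eef_pos: [0.4455, -0.2906, 0.2555]
tcp_rot: [0.002, 1.0, 0.0, -0.004]
contact_force: [0.4, 0.2, 0.6]
gripper_width: 0.998
grip_force: 0.0
([0.4882, -0.3332], 'size', [0.0228, 0.0572], 'ang', -3.0, 'px', [277.0, 236.0], 'area', 1016)
([0.4906, -0.2598], 'size', [0.0235, 0.0567], 'ang', -1.6, 'px', [343.0, 238.0], 'area', 1007)
slide_1 wrist [0.4507, -0.1193, -0.0042] 0.87
slide_1 wrist [0.5831, -0.1352, 0.0004] 0.78
slide_1 wrist [0.4911, -0.2601, 0.003] 0.63
[ 0.44549377 -0.29055088  0.25549198]
turn [0.001, -0.009, 0.001] rows>=0.1 | shift [-1.71, 1.19, 6.22] rows>=6.2 | per row [-0.245, 0.17, 0.889] x7
turn [0.0, 0.0, 0.0] rows>=0.0 | shift [0.0, 0.0, 3.68] rows>=3.7 | per row [0.0, 0.0, 0.92] x4
```

```bash
python3 - <<'E'
from h import *
D=down(88.4)
plan(((0.4906,-.2598,.06),D),((0.4906,-.2598,.008),D))
E
```

```text
turn [0.001, -0.009, 0.037] rows>=0.2 | shift [-1.71, 1.2, 7.82] rows>=7.8 | per row [-0.213, 0.15, 0.978] x8
turn [0.0, 0.0, 0.0] rows>=0.0 | shift [0.0, 0.0, 2.08] rows>=2.1 | per row [0.0, 0.0, 0.693] x3
```

```bash
python3 -m jog '[[0,0,0,0,-0.009,0.037],[-0.19,0.133,0.87,0,0,0],[-0.19,0.133,0.87,0,0,0],[-0.19,0.133,0.87,0,0,0],[-0.19,0.133,0.87,0,0,0],[-0.19,0.133,0.87,0,0,0],[-0.19,0.133,0.87,0,0,0],[-0.19,0.133,0.87,0,0,0],[-0.19,0.133,0.87,0,0,0],[-0.19,0.133,0.87,0,0,0],[0,0,0,0,0,0],[0,0,0,0,0,0],[0,0,0,0,0,0]]' 0 30
python3 - <<'E'
from h import *
plan(((0.4906,-.2598,.008),down(88.4)))
E
```

```text
clock: 16.12
eef_pos: [0.4917, -0.2612, 0.0615]
tcp_rot: [0.014, 1.0, -0.0, 0.001]
contact_force: [0.3, -0.4, 0.4]
gripper_width: 0.498
grip_force: 0.0
turn [-0.001, 0.003, -0.001] rows>=0.0 | shift [0.04, 0.06, 2.14] rows>=2.1 | per row [0.015, 0.018, 0.713] x3
```

```bash
python3 -m jog '[[0.04,0.06,0.6,0,0,0],[0,0,0.6,0,0,0],[0,0,0.5,0,0,0],[0,0,0.42,0,0,0],[0,0,0,0,0,0],[0,0,0,0,0,0]]'
python3 -m jog '[[0,0,0,0,0,0],[0,0,0,0,0,0],[0,0,0,0,0,0],[0,0,0,0,0,0],[0,0,0,0,0,0],[0,0,0,0,0,0]]' 1 40
python3 -m jog '[[0,0,-0.4,0,0,0],[0,0,-0.8,0,0,0],[0,0,-0.8,0,0,0],[0,0,-0.8,0,0,0],[0,0,-0.8,0,0,0],[0,0,-0.8,0,0,0],[0,0,0,0,0,0],[0,0,0,0,0,0]]'
python3 - <<'E'
from h import *
a=np.radians(4.9);R=np.array([[np.cos(a),-np.sin(a)],[np.sin(a),np.cos(a)]])
for y in (-.026,.026): print(R@[0,y]+[.592,.115])
E
```

```text
clock: 16.62
eef_pos: [0.4903, -0.2598, 0.0077]
tcp_rot: [0.015, 1.0, -0.0, 0.001]
contact_force: [-0.1, 0.2, 0.0]
gripper_width: 0.497
grip_force: 0.0
clock: 17.12
eef_pos: [0.4911, -0.26, 0.0086]
tcp_rot: [0.014, 1.0, -0.0, 0.002]
contact_force: [-0.7, 0.6, 6.0]
gripper_width: 0.261
grip_force: 39.9
clock: 17.78
eef_pos: [0.4909, -0.2595, 0.1189]
tcp_rot: [0.014, 1.0, -0.0, 0.002]
contact_force: [0.1, -0.1, -0.9]
gripper_width: 0.262
grip_force: 39.3
[0.59422084 0.08909502]
[0.58977916 0.14090498]
```

```bash
python3 - <<'E'
from h import *
c,o=wcam()
Rt=Ro.from_quat(o['tcp_rot']).as_matrix(); camR=np.array(c['R'])@Rt; camp=Rt.T@(-np.array(c['R']).T@np.array(c['t'])-o['eef_pos'])
R=Ro.from_quat([-.044,.999,0,-.001]).as_matrix(); p=np.array([.6038,-.0411,.1585])
c3=dict(c); c3['R']=camR@R.T; c3['t']=-c3['R']@(p+R@camp)
a=np.radians(4.9);Rm=np.array([[np.cos(a),-np.sin(a)],[np.sin(a),np.cos(a)]])
w=cv2.imread('pics/w3.png'); s=cv2.resize(w[100:360,300:640],None,fx=2.3,fy=2.3)
def T(x,y,z): return np.r_[Rm@[x,y]+[.592,.1155],z]
for pts,col in [([(-.04,y+dy,.056) if k==0 else (.04,y+dy,.056) for k,dy in ((0,-.0155),(1,-.0155),(1,.0155),(0,.0155))],(0,0,255)) for y in (-.078,-.026,.026)]+[([(-.055,-.118,.076),(.04,-.118,.076),(.04,.118,.076),(-.055,.118,.076)],(0,200,0)),([(.05,-.122,.076),(.05,.122,.076)],(255,0,0))]:
    q=(proj([T(*x) for x in pts],c3)-[300,100])*2.3
    cv2.polylines(s,[q.astype(np.int32)],True,col,1)
cv2.imwrite('pics/w3c.png',s)
plan(((.5942,.0895,.14),down(94.9)))
E
```

```text
turn [-0.001, 0.005, -0.145] rows>=0.9 | shift [-5.31, 13.55, -0.84] rows>=13.6 | per row [-0.379, 0.968, -0.06] x14
```

View pics/w3c.png

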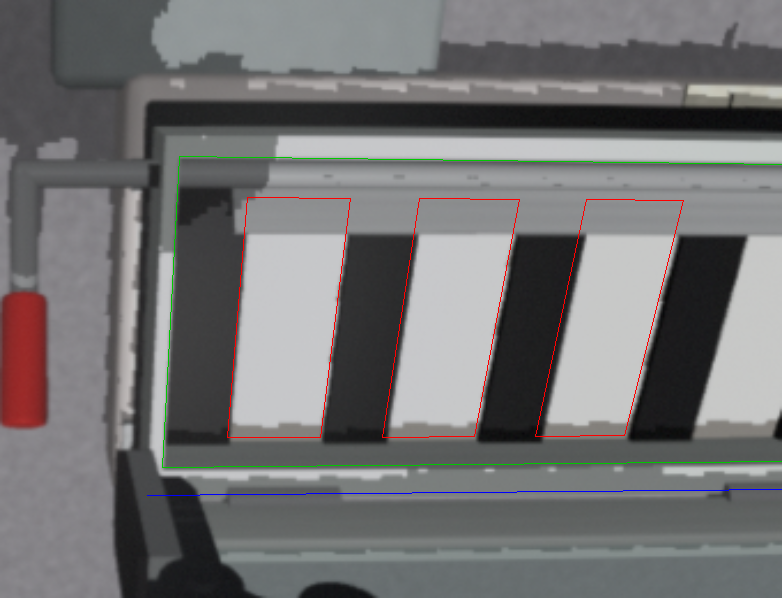

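The overlay fits to within about 1 mm, so I'll put the tray centre at (0.593, 0.1165). I'll carry the slide high over the lever to pocket 2.

```bash
python3 -m jog '[[0,0,-0.9,0,0,-0.145],[0,0,-0.9,0,0,0],[0,0,-0.9,0,0,0],[0,0,-0.9,0,0,0],[-0.36,0.91,0,0,0,0],[-0.36,0.91,0,0,0,0],[-0.36,0.91,0,0,0,0],[-0.36,0.91,0,0,0,0],[-0.36,0.91,0,0,0,0],[-0.36,0.91,0,0,0,0],[-0.36,0.91,0,0,0,0],[-0.36,0.91,0,0,0,0],[-0.36,0.91,0,0,0,0],[-0.36,0.91,0,0,0,0],[-0.36,0.91,0,0,0,0],[-0.36,0.91,0,0,0,0],[-0.36,0.91,0,0,0,0],[-0.36,0.91,0,0,0,0],[-0.36,0.91,0,0,0,0],[0,0,0,0,0,0]]'
python3 - <<'E'
from h import *
D=down(94.9)
plan(((.5952,.0906,.1),D),((.5952,.0906,.06),D))
E
```

```text
clock: 19.45
eef_pos: [0.5954, 0.0986, 0.2059]
tcp_rot: [-0.046, 0.999, 0.001, -0.0]
contact_force: [-0.0, 0.8, -0.5]
gripper_width: 0.261
grip_force: 39.4
turn [0.002, -0.0, 0.009] rows>=0.1 | shift [0.03, -0.32, 4.24] rows>=4.2 | per row [0.007, -0.064, 0.847] x5
turn [0.0, 0.0, 0.0] rows>=0.0 | shift [0.0, 0.0, 1.6] rows>=1.6 | per row [0.0, 0.0, 0.8] x2
```

```bash
python3 -m jog '[[0.03,-0.32,0.5,0,0,0.009],[0,0,0.8,0,0,0],[0,0,0.8,0,0,0],[0,0,0.8,0,0,0],[0,0,0.8,0,0,0],[0,0,0.54,0,0,0],[0,0,0,0,0,0],[0,0,0,0,0,0]]'
python3 - <<'E'
from h import *
D=down(94.9)
plan(((.5952,.0906,.06),D))
snap('wrist','w4.png')
E
```

```text
clock: 20.12
eef_pos: [0.5949, 0.0824, 0.1006]
tcp_rot: [-0.038, 0.999, -0.001, -0.0]
contact_force: [0.1, 0.2, 0.6]
gripper_width: 0.261
grip_force: 39.4
turn [-0.002, -0.001, -0.012] rows>=0.1 | shift [-0.04, 0.33, 1.63] rows>=1.6 | per row [-0.02, 0.163, 0.813] x2
```

View pics/w4.png

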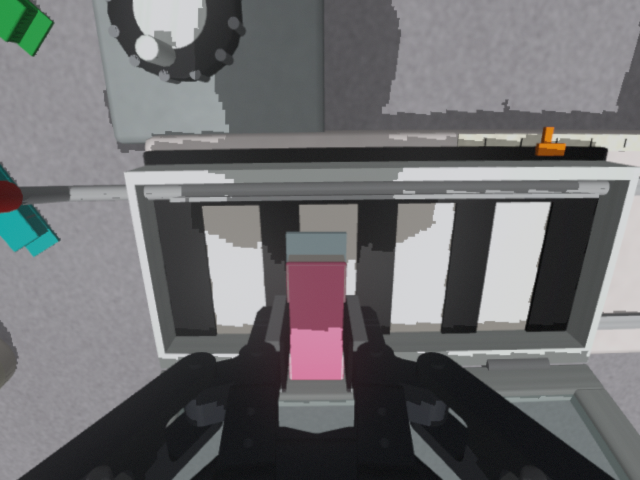

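The slide hangs over pocket 2, about 8 mm short in y because the last reading was taken before the arm settled. I'll correct that and then lower.

```bash
python3 -m jog '[[-0.04,0.33,0,0,0,-0.01],[0,0,0.3,0,0,0],[0,0,0,0,0,0],[0,0,0,0,0,0],[0,0,0,0,0,0]]'
python3 - <<'E'
from h import *
D=down(94.9)
plan(((.5952,.0906,.06),D))
E
```

```text
clock: 20.58
eef_pos: [0.5961, 0.0923, 0.0944]
tcp_rot: [-0.043, 0.999, -0.0, 0.001]
contact_force: [1.3, 0.1, -0.2]
gripper_width: 0.261
grip_force: 39.4
turn [-0.001, 0.002, 0.001] rows>=0.0 | shift [0.04, -0.06, 1.38] rows>=1.4 | per row [0.022, -0.032, 0.688] x2
```

```bash
python3 -m jog '[[0.03,-0.04,0.3,0,0,0],[0,0,0.3,0,0,0],[0,0,0.3,0,0,0],[0,0,0.2,0,0,0],[0,0,0.1,0,0,0],[0,0,0,0,0,0],[0,0,0,0,0,0]]'
python3 -m jog '[[0,0,0.08,0,0,0],[0,0,0.08,0,0,0],[0,0,0,0,0,0],[0,0,0,0,0,0]]'
```

```text
clock: 21.17
eef_pos: [0.5955, 0.0911, 0.0639]
tcp_rot: [-0.043, 0.999, -0.0, 0.001]
contact_force: [1.1, -0.7, 0.4]
gripper_width: 0.26
grip_force: 39.4
clock: 21.5
eef_pos: [0.5955, 0.0912, 0.0602]
tcp_rot: [-0.043, 0.999, -0.0, 0.001]
contact_force: [0.0, 0.4, -0.3]
gripper_width: 0.26
grip_force: 39.4
```

```bash
python3 -m jog '[[0,0,0,0,0,0],[0,0,0,0,0,0],[0,0,0,0,0,0],[0,0,0,0,0,0]]' 0.15
python3 -m jog '[[0,0,-0.4,0,0,0],[0,0,-0.8,0,0,0],[0,0,-0.8,0,0,0],[0,0,-0.8,0,0,0],[0,0,-0.8,0,0,0],[0,0,-0.8,0,0,0],[0,0,-0.8,0,0,0],[0,0,0,0,0,0],[0,0,0,0,0,0],[0,0,0,0,0,0]]' 
python3 - <<'E'
from h import *
c,o=wcam(); im=get_image('wrist')
for b in blobs(pink(im),.070,c): print(b)
plan(((0.45,-.33,.24),down(87)))
E
```

```text
clock: 21.83
eef_pos: [0.5956, 0.0912, 0.0603]
tcp_rot: [-0.043, 0.999, -0.0, 0.001]
contact_force: [0.3, 0.7, -0.2]
gripper_width: 0.43
grip_force: 0.0
clock: 22.67
eef_pos: [0.5948, 0.0913, 0.1901]
tcp_rot: [-0.043, 0.999, -0.0, 0.001]
contact_force: [0.4, 0.7, 0.0]
gripper_width: 0.425
grip_force: 0.0
([0.5571, -0.0936], 'size', [0.0134, 0.0149], 'ang', 70.2, 'px', [70.0, 163.0], 'area', 75)
([0.595, 0.092], 'size', [0.0242, 0.0573], 'ang', 5.0, 'px', [316.0, 229.0], 'area', 2192)
turn [-0.001, 0.0, 0.176] rows>=1.1 | shift [4.89, -17.13, -2.02] rows>=17.1 | per row [0.272, -0.952, -0.112] x18
```

```bash
python3 -m jog '[[0,0,-0.9,0,0,0.088],[0,0,-0.9,0,0,0.088],[0.29,-0.95,0,0,0,0],[0.29,-0.95,0,0,0,0],[0.29,-0.95,0,0,0,0],[0.29,-0.95,0,0,0,0],[0.29,-0.95,0,0,0,0],[0.29,-0.95,0,0,0,0],[0.29,-0.95,0,0,0,0],[0.29,-0.95,0,0,0,0],[0.29,-0.95,0,0,0,0],[0.29,-0.95,0,0,0,0],[0.29,-0.95,0,0,0,0],[0.29,-0.95,0,0,0,0],[0.29,-0.95,0,0,0,0],[0.29,-0.95,0,0,0,0],[0.29,-0.95,0,0,0,0],[0.29,-0.95,0,0,0,0],[0,0,0,0,0,0],[0,0,0,0,0,0]]' 0
python3 - <<'E'
from h import *
c,o=wcam(); im=get_image('wrist')
bl=blobs(pink(im),.019,c)
for b in bl: print(b)
b=min(bl,key=lambda b:np.hypot(b[0][0]-.488,b[0][1]+.333)); D=down(90+b[4])
plan(((*b[0],.06),D),((*b[0],.008),D))
E
```

```text
clock: 24.38
eef_pos: [0.4582, -0.2833, 0.2343]
tcp_rot: [0.028, 1.0, -0.0, -0.0]
contact_force: [0.3, 0.6, 0.9]
gripper_width: 0.498
grip_force: 0.0
([0.4877, -0.3332], 'size', [0.0237, 0.0562], 'ang', -2.9, 'px', [269.0, 231.0], 'area', 1159)
turn [0.001, -0.0, -0.003] rows>=0.0 | shift [-1.25, -1.99, 6.97] rows>=7.0 | per row [-0.179, -0.284, 0.996] x7
turn [0.0, 0.0, 0.0] rows>=0.0 | shift [0.0, 0.0, 2.08] rows>=2.1 | per row [0.0, 0.0, 0.693] x3
```

```bash
python3 -m jog '[[-0.18,-0.28,0.8,0,0,0],[-0.18,-0.28,0.8,0,0,0],[-0.18,-0.28,0.8,0,0,0],[-0.18,-0.28,0.8,0,0,0],[-0.18,-0.28,0.8,0,0,0],[-0.18,-0.28,0.8,0,0,0],[-0.17,-0.31,0.8,0,0,0],[0,0,0.8,0,0,0],[0,0,0.5,0,0,0],[0,0,0,0,0,0],[0,0,0,0,0,0],[0,0,0,0,0,0]]' 0
python3 - <<'E'
from h import *
plan(((0.4879,-.3332,.0085),down(87.1)))
E
```

```text
clock: 25.43
eef_pos: [0.4891, -0.3333, 0.0635]
tcp_rot: [0.026, 1.0, -0.0, 0.001]
contact_force: [-0.1, 0.5, 0.4]
gripper_width: 0.502
grip_force: 0.0
turn [-0.001, 0.004, -0.001] rows>=0.0 | shift [0.05, 0.0, 2.2] rows>=2.2 | per row [0.016, 0.001, 0.733] x3
```

```bash
python3 -m jog '[[0.04,0,0.6,0,0,0],[0,0,0.6,0,0,0],[0,0,0.6,0,0,0],[0,0,0.38,0,0,0],[0,0,0,0,0,0],[0,0,0,0,0,0]]'
python3 -m jog '[[0,0,0,0,0,0],[0,0,0,0,0,0],[0,0,0,0,0,0],[0,0,0,0,0,0],[0,0,0,0,0,0],[0,0,0,0,0,0]]' 1 40
python3 -m jog '[[0,0,-0.4,0,0,0],[0,0,-0.9,0,0,0],[0,0,-0.9,0,0,0],[0,0,-0.9,0,0,0],[0,0,-0.9,0,0,0],[0,0,-0.9,0,0,0],[0,0,-0.9,0,0,0],[0,0,-0.9,0,0,0],[0,0,-0.9,0,0,0],[0,0,0,0,0,0],[0,0,0,0,0,0],[0,0,0,0,0,0]]'
python3 - <<'E'
from h import *
plan(((0.5908,.1424,.2),down(94.9)))
E
```

```text
clock: 25.93
eef_pos: [0.4874, -0.3335, 0.0081]
tcp_rot: [0.026, 1.0, -0.0, 0.001]
contact_force: [0.3, 0.2, -0.1]
gripper_width: 0.495
grip_force: 0.0
clock: 26.43
eef_pos: [0.4881, -0.3341, 0.0091]
tcp_rot: [0.026, 1.0, -0.001, 0.002]
contact_force: [-0.7, -0.3, 5.5]
gripper_width: 0.262
grip_force: 39.9
clock: 27.43
eef_pos: [0.4867, -0.3328, 0.1977]
tcp_rot: [0.026, 1.0, 0.0, 0.0]
contact_force: [-0.4, 0.7, 0.0]
gripper_width: 0.263
grip_force: 39.2
turn [0.001, 0.001, -0.175] rows>=1.1 | shift [-5.77, 18.58, -0.09] rows>=18.6 | per row [-0.304, 0.978, -0.005] x19
```

```bash
python3 -m jog '[[0,0,0,0,0,-0.088],[0,0,0,0,0,-0.087],[-0.288,0.93,0,0,0,0],[-0.288,0.93,0,0,0,0],[-0.288,0.93,0,0,0,0],[-0.288,0.93,0,0,0,0],[-0.288,0.93,0,0,0,0],[-0.288,0.93,0,0,0,0],[-0.288,0.93,0,0,0,0],[-0.288,0.93,0,0,0,0],[-0.288,0.93,0,0,0,0],[-0.288,0.93,0,0,0,0]]'
python3 -m jog '[[-0.288,0.93,0,0,0,0],[-0.288,0.93,0,0,0,0],[-0.288,0.93,0,0,0,0],[-0.288,0.93,0,0,0,0],[-0.288,0.93,0,0,0,0],[-0.288,0.93,0,0,0,0],[-0.288,0.93,0,0,0,0],[-0.288,0.93,0,0,0,0],[-0.288,0.93,0,0,0,0],[-0.288,0.93,0,0,0,0],[0,0,0.8,0,0,0],[0,0,0.8,0,0,0],[0,0,0.8,0,0,0],[0,0,0.6,0,0,0],[0,0,0.6,0,0,0],[0,0,0,0,0,0],[0,0,0,0,0,0],[0,0,0,0,0,0]]'
python3 - <<'E'
from h import *
plan(((0.5908,.1424,.0605),down(94.9)))
E
```

```text
clock: 28.43
eef_pos: [0.5382, -0.0943, 0.1967]
tcp_rot: [-0.043, 0.999, -0.0, -0.001]
contact_force: [0.1, -0.0, -0.7]
gripper_width: 0.261
grip_force: 39.3
clock: 29.93
eef_pos: [0.5913, 0.1419, 0.1082]
tcp_rot: [-0.042, 0.999, -0.0, 0.001]
contact_force: [0.6, -0.4, -0.3]
gripper_width: 0.258
grip_force: 39.3
turn [-0.001, 0.002, -0.001] rows>=0.0 | shift [0.02, 0.02, 1.91] rows>=1.9 | per row [0.009, 0.011, 0.954] x2
```

```bash
python3 -m jog '[[0.02,0.02,0.4,0,0,0],[0,0,0.4,0,0,0],[0,0,0.4,0,0,0],[0,0,0.3,0,0,0],[0,0,0.15,0,0,0],[0,0,0.1,0,0,0],[0,0,0.1,0,0,0],[0,0,0,0,0,0],[0,0,0,0,0,0],[0,0,0,0,0,0]]'
```

```text
clock: 30.77
eef_pos: [0.591, 0.1426, 0.0623]
tcp_rot: [-0.043, 0.999, -0.0, 0.001]
contact_force: [0.5, 0.0, 0.2]
gripper_width: 0.259
grip_force: 39.3
```

```bash
python3 -m jog '[[0,0,0.06,0,0,0],[0,0,0,0,0,0],[0,0,0,0,0,0]]'
python3 -m jog '[[0,0,0,0,0,0],[0,0,0,0,0,0],[0,0,0,0,0,0],[0,0,0,0,0,0]]' 0.15
python3 -m jog '[[0,0,-0.4,0,0,0],[0,0,-0.8,0,0,0],[0,0,-0.8,0,0,0],[0,0,-0.8,0,0,0],[0,0,-0.8,0,0,0],[0,0,-0.8,0,0,0],[0,0,-0.8,0,0,0],[0,-0.8,0,0,0,0],[0,-0.8,0,0,0,0],[0,0,0,0,0,0],[0,0,0,0,0,0],[0,0,0,0,0,0]]' 
python3 - <<'E'
from h import *
c,o=wcam(); im=snap('wrist','w5.png')
for b in blobs(pink(im),.070,c): print(b)
get_image('side');lm('clamp_handle','side')
E
```

```text
clock: 31.02
eef_pos: [0.5908, 0.1426, 0.0605]
tcp_rot: [-0.043, 0.999, -0.0, 0.001]
contact_force: [-0.2, -0.5, 0.6]
gripper_width: 0.261
grip_force: 39.3
clock: 31.35
eef_pos: [0.5909, 0.1425, 0.0605]
tcp_rot: [-0.043, 0.999, -0.0, 0.001]
contact_force: [0.1, -0.1, -0.6]
gripper_width: 0.426
grip_force: 0.0
clock: 32.35
eef_pos: [0.5939, 0.1033, 0.1908]
tcp_rot: [-0.043, 0.999, 0.0, 0.001]
contact_force: [-0.5, 1.2, 0.5]
gripper_width: 0.426
grip_force: 0.0
([0.5571, -0.0976], 'size', [0.0142, 0.0143], 'ang', 44.2, 'px', [48.0, 162.0], 'area', 57)
([0.5911, 0.1431], 'size', [0.0248, 0.0576], 'ang', 5.2, 'px', [367.0, 229.0], 'area', 2278)
([0.5965, 0.092], 'size', [0.0239, 0.0568], 'ang', 5.0, 'px', [300.0, 231.0], 'area', 2170)
clamp_handle side [0.7258, -0.1836, 0.0017] 0.64
clamp_handle side [0.544, -0.0499, 0.1152] 0.55
```

View pics/w5.png

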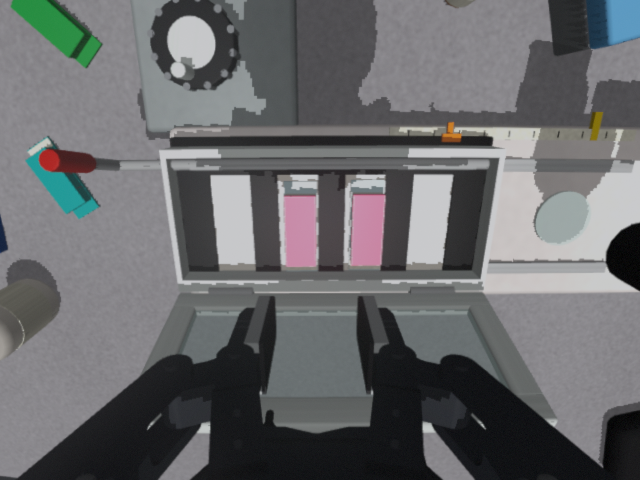

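Both slides lie flat in pockets 2 and 3 (blocks at (300,230) and (368,230)), and the lever (60,160) leans back fully open. Next I'll push the lever shut with closed fingers.

```bash
python3 - <<'E'
from h import *
D=down(94.9)
plan(((.505,-.046,.2),D),((.505,-.046,.111),D),((.531,-.044,.111),D))
E
```

```text
turn [-0.0, 0.002, 0.001] rows>=0.0 | shift [4.05, -5.67, -0.39] rows>=5.7 | per row [0.675, -0.945, -0.064] x6
turn [0.0, 0.0, 0.0] rows>=0.0 | shift [0.0, 0.0, 3.56] rows>=3.6 | per row [0.0, 0.0, 0.89] x4
turn [0.0, 0.0, 0.0] rows>=0.0 | shift [-1.04, -0.01, 0.0] rows>=1.0 | per row [-0.522, -0.005, 0.0] x2
```

```bash
python3 -m jog '[[0.58,-0.81,-0.06,0,0,0],[0.58,-0.81,-0.06,0,0,0],[0.58,-0.81,-0.06,0,0,0],[0.58,-0.81,-0.06,0,0,0],[0.58,-0.81,-0.06,0,0,0],[0.58,-0.81,-0.06,0,0,0],[0.57,-0.81,0,0,0,0],[0,0,0.7,0,0,0],[0,0,0.7,0,0,0],[0,0,0.7,0,0,0],[0,0,0.7,0,0,0],[0,0,0.7,0,0,0],[0,0,0,0,0,0],[0,0,0,0,0,0],[0,0,0,0,0,0]]' 1 30
python3 - <<'E'
from h import *
plan(((.531,-.044,.111),down(94.9)))
E
```

```text
clock: 33.75
eef_pos: [0.5059, -0.047, 0.1125]
tcp_rot: [-0.043, 0.999, -0.0, 0.001]
contact_force: [-0.0, -0.6, -0.6]
gripper_width: -0.0
grip_force: 0.0
turn [-0.001, 0.003, -0.0] rows>=0.0 | shift [-1.01, 0.03, 0.06] rows>=1.0 | per row [-0.506, 0.017, 0.031] x2
```

```bash
python3 -m jog '[[-0.5,0,0.03,0,0,0],[-0.5,0,0.03,0,0,0],[-0.15,0,-0.04,0,0,0],[-0.15,0,-0.04,0,0,0],[-0.2,0,-0.03,0,0,0],[-0.2,0,-0.02,0,0,0],[-0.2,0,0.01,0,0,0],[-0.2,0,0.02,0,0,0],[-0.2,0,0.05,0,0,0],[-0.2,0,0.06,0,0,0],[-0.18,0,0.09,0,0,0],[-0.18,0,0.09,0,0,0],[-0.16,0,0.12,0,0,0],[-0.16,0,0.13,0,0,0],[-0.13,0,0.15,0,0,0],[-0.13,0,0.16,0,0,0]]'
python3 -m jog '[[-0.1,0,0.18,0,0,0],[-0.1,0,0.18,0,0,0],[-0.06,0,0.19,0,0,0],[-0.06,0,0.19,0,0,0],[-0.02,0,0.1,0,0,0],[-0.01,0,0.1,0,0,0],[0,0,0,0,0,0],[0,0,0,0,0,0]]'
```

```text
clock: 35.08
eef_pos: [0.5914, -0.0399, 0.0913]
tcp_rot: [-0.043, 0.999, -0.0, 0.001]
contact_force: [-3.0, 0.8, 1.1]
gripper_width: 0.006
grip_force: 0.9
clock: 35.75
eef_pos: [0.5998, -0.0393, 0.0699]
tcp_rot: [-0.042, 0.999, 0.0, 0.001]
contact_force: [-6.0, 1.0, 14.8]
gripper_width: -0.001
grip_force: 7.5
```

```bash
python3 -m jog '[[0,0,0.06,0,0,0],[0,0,0,0,0,0],[0,0,0,0,0,0]]'
python3 -m jog '[[0,0,-0.6,0,0,0],[0,0,-0.8,0,0,0],[0,0,-0.8,0,0,0],[0,0,-0.8,0,0,0],[0,0,-0.8,0,0,0],[0.8,0.5,-0.8,0,0,0],[0.8,0.5,-0.8,0,0,0],[0.8,0.5,-0.8,0,0,0],[0.8,0.5,-0.4,0,0,0],[0,0,0,0,0,0],[0,0,0,0,0,0],[0,0,0,0,0,0]]'
python3 - <<'E'
from h import *
snap('wrist','w6.png')
lm('clamp_handle','wrist');lm('lid_handle','wrist')
get_image('side');lm('clamp_handle','side');lm('lid_handle','side')
get_image('scene');lm('clamp_handle','scene');lm('lid_handle','scene')
E
```

```text
clock: 36.0
eef_pos: [0.6, -0.0393, 0.0695]
tcp_rot: [-0.042, 0.999, 0.001, 0.001]
contact_force: [-8.9, 1.2, 22.8]
gripper_width: 0.001
grip_force: 11.6
clock: 37.0
eef_pos: [0.5162, 0.0038, 0.2316]
tcp_rot: [-0.043, 0.999, -0.0, 0.001]
contact_force: [0.5, -0.0, 0.0]
gripper_width: 0.001
grip_force: 0.0
clamp_handle wrist [0.6081, -0.0392, 0.0622] 0.89
lid_handle wrist [0.4111, 0.1986, -0.0016] 0.36
clamp_handle side [0.6107, -0.0443, 0.0602] 0.83
clamp_handle side [0.519, 0.1986, 0.0533] 0.69
lid_handle side [0.6799, 0.1252, 0.2156] 0.82
clamp_handle scene [0.6098, -0.0442, 0.0622] 0.89
lid_handle scene [0.6786, 0.1232, 0.218] 0.8
```

View pics/w6.png

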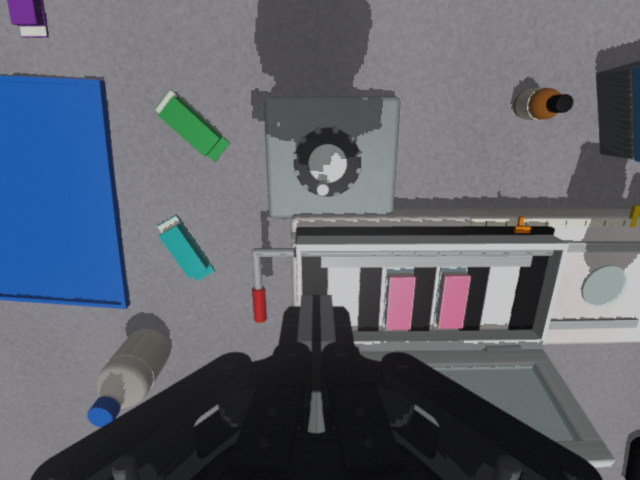

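The lever is shut, with its handle (259,305) at z 0.062. The carrier is empty and the slides are still in place. Next is the cover: I'll push its bar from behind along the arc.

```bash
python3 - <<'E'
from h import *
D=down(94.9)
plan(((.516,.004,.29),D),((.720,.124,.29),D),((.720,.124,.193),D))
E
```

```text
turn [-0.001, 0.001, -0.001] rows>=0.0 | shift [-0.02, 0.01, -2.35] rows>=2.3 | per row [-0.006, 0.004, -0.783] x3
turn [0.0, 0.0, 0.0] rows>=0.0 | shift [-8.54, 4.09, 0.0] rows>=8.5 | per row [-0.949, 0.454, 0.0] x9
turn [0.0, 0.0, 0.0] rows>=0.0 | shift [0.0, 0.0, 3.88] rows>=3.9 | per row [0.0, 0.0, 0.97] x4
```

```bash
python3 -m jog '[[0,0,-0.8,0,0,0],[0,0,-0.8,0,0,0],[0,0,-0.75,0,0,0],[-0.85,0.41,0,0,0,0],[-0.85,0.41,0,0,0,0],[-0.85,0.41,0,0,0,0],[-0.85,0.41,0,0,0,0],[-0.85,0.41,0,0,0,0],[-0.85,0.41,0,0,0,0],[-0.85,0.41,0,0,0,0],[-0.85,0.41,0,0,0,0],[-0.85,0.41,0,0,0,0],[-0.85,0.4,0,0,0,0],[0,0,0.7,0,0,0],[0,0,0.7,0,0,0],[0,0,0,0,0,0],[0,0,0,0,0,0],[0,0,0,0,0,0]]'
python3 - <<'E'
from h import *
plan(((.720,.124,.193),down(94.9)))
E
```

```text
clock: 38.95
eef_pos: [0.7189, 0.1237, 0.2565]
tcp_rot: [-0.042, 0.999, -0.0, 0.001]
contact_force: [1.3, 0.7, 0.8]
gripper_width: 0.0
grip_force: 0.0
turn [-0.001, 0.003, -0.001] rows>=0.0 | shift [-0.04, 0.01, 2.54] rows>=2.5 | per row [-0.015, 0.003, 0.847] x3
```

```bash
python3 -m jog '[[0,0,0.6,0,0,0],[0,0,0.6,0,0,0],[0,0,0.6,0,0,0],[0,0,0.5,0,0,0],[0,0,0,0,0,0],[0.3,0,0,0,0,0],[0.3,0,0,0,0,0],[0.2,0,0,0,0,0],[0.2,0,0,0,0,0],[0.1,0,0,0,0,0],[0,0,0,0,0,0],[0,0,0,0,0,0]]'
```

```text
clock: 39.95
eef_pos: [0.6915, 0.1216, 0.1989]
tcp_rot: [-0.043, 0.999, 0.0, 0.001]
contact_force: [1.2, 0.2, 0.4]
gripper_width: 0.002
grip_force: 0.6
```

```bash
python3 -m jog '[[0.29,0,-0.09,0,0,0],[0.29,0,-0.09,0,0,0],[0.3,0,-0.1,0,0,0],[0.285,0,-0.03,0,0,0],[0.285,0,-0.03,0,0,0],[0.285,0,-0.03,0,0,0],[0.285,0,-0.02,0,0,0],[0.28,0,0.01,0,0,0],[0.28,0,0.01,0,0,0],[0.28,0,0.01,0,0,0],[0.28,0,0.01,0,0,0],[0,0,0,0,0,0]]'
python3 -m jog '[[0.265,0,0.07,0,0,0],[0.265,0,0.07,0,0,0],[0.265,0,0.08,0,0,0],[0.265,0,0.08,0,0,0],[0.24,0,0.12,0,0,0],[0.24,0,0.12,0,0,0],[0.24,0,0.13,0,0,0],[0.24,0,0.13,0,0,0],[0,0,0,0,0,0],[0,0,0,0,0,0]]'
```

```text
clock: 40.95
eef_pos: [0.6113, 0.1148, 0.2066]
tcp_rot: [-0.043, 0.999, 0.0, -0.0]
contact_force: [0.6, 0.1, -0.1]
gripper_width: -0.0
grip_force: 0.0
clock: 41.78
eef_pos: [0.5618, 0.1106, 0.1864]
tcp_rot: [-0.043, 0.999, -0.0, -0.0]
contact_force: [1.3, -0.4, -0.4]
gripper_width: -0.0
grip_force: 0.0
```

```bash
python3 - <<'E'
from h import *
im=get_image('side');lm('lid_handle','side')
c=cv2.resize(im[60:330,180:440],None,fx=2.2,fy=2.2); cv2.imwrite('pics/d3.png',c[:,:,::-1])
get_image('scene');lm('lid_handle','scene')
E
```

```text
lid_handle side [0.5528, 0.1121, 0.1826] 0.62
lid_handle scene [0.5492, 0.1103, 0.1847] 0.78
lid_handle scene [0.4941, 0.3203, 0.0415] 0.5
```

View pics/d3.png

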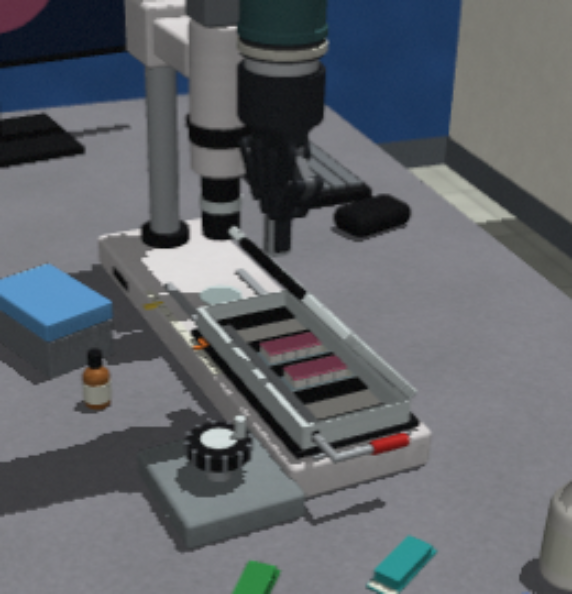

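The cover follows as predicted, at about 0.83 rad with its bar at (0.551, 0.111, 0.184). I'll keep lowering it slowly.

```bash
python3 -m jog '[[0.21,0,0.2,0,0,0],[0.21,0,0.2,0,0,0],[0.21,0,0.2,0,0,0],[0.21,0,0.2,0,0,0],[0.17,0,0.23,0,0,0],[0.17,0,0.23,0,0,0],[0.17,0,0.24,0,0,0],[0.17,0,0.24,0,0,0],[0.1,0,0.21,0,0,0],[0.1,0,0.21,0,0,0],[0.1,0,0.21,0,0,0],[0.1,0,0.21,0,0,0],[0.09,0,0.21,0,0,0],[0,0,0,0,0,0]]'
python3 -m jog '[[0.05,0,0.14,0,0,0],[0.04,0,0.14,0,0,0],[0.04,0,0.14,0,0,0],[0.04,0,0.14,0,0,0],[0.04,0,0.14,0,0,0],[0.03,0,0.13,0,0,0],[0,0,0.07,0,0,0],[0,0,0.07,0,0,0],[0,0,0,0,0,0],[0,0,0,0,0,0]]'
```

```text
clock: 43.15
eef_pos: [0.5113, 0.1061, 0.1156]
tcp_rot: [-0.043, 0.999, -0.0, -0.001]
contact_force: [-1.0, -0.2, 0.3]
gripper_width: -0.001
grip_force: 0.0
clock: 43.98
eef_pos: [0.5067, 0.1057, 0.0924]
tcp_rot: [-0.043, 0.999, -0.0, 0.001]
contact_force: [0.0, 0.9, -0.3]
gripper_width: -0.003
grip_force: 0.0
```

```bash
python3 -m jog '[[0,0,0.05,0,0,0],[0,0,0.05,0,0,0],[0,0,0.05,0,0,0],[0,0,0.05,0,0,0],[0,0,0,0,0,0],[0,0,0,0,0,0]]'
python3 -m jog '[[0,0,0.03,0,0,0],[0,0,0.03,0,0,0],[0,0,0.03,0,0,0],[0,0,0,0,0,0],[0,0,0,0,0,0]]'
python3 -m jog '[[0,0,0.03,0,0,0],[0,0,0.03,0,0,0],[0,0,0,0,0,0],[0,0,0,0,0,0]]'
```

```text
clock: 44.48
eef_pos: [0.5069, 0.1057, 0.0875]
tcp_rot: [-0.043, 0.999, -0.0, 0.001]
contact_force: [-0.3, -0.4, 0.2]
gripper_width: -0.003
grip_force: 0.0
clock: 44.9
eef_pos: [0.507, 0.1058, 0.0862]
tcp_rot: [-0.042, 0.999, 0.0, 0.001]
contact_force: [-3.4, 0.1, 9.5]
gripper_width: -0.001
grip_force: 5.0
clock: 45.23
eef_pos: [0.5071, 0.1058, 0.0858]
tcp_rot: [-0.042, 0.999, 0.001, 0.001]
contact_force: [-6.5, -2.6, 20.6]
gripper_width: -0.002
grip_force: 10.8
```

The cover is shut: at a tip height of 0.086 the force rises stiffly. I'll retract and measure the wheel.

```bash
python3 -m jog '[[0,0,-0.5,0,0,0],[0,0,-0.8,0,0,0],[0,0,-0.8,0,0,0],[0,0,-0.8,0,0,0],[0,0,-0.8,0,0,0],[0.6,-0.8,0,0,0,0],[0.6,-0.8,0,0,0,0],[0.6,-0.8,0,0,0,0],[0.6,-0.8,0,0,0,0],[0.5,-0.8,0,0,0,0],[0,0,0,0,0,0],[0,0,0,0,0,0],[0,0,0,0,0,0]]' -1 60
python3 - <<'E'
from h import *
get_image('wrist')
for n in ('wheel_grip','pointer','mark','lid_handle'): lm(n,'wrist')
get_image('side'); lm('lid_handle','side'); lm('wheel_grip','side')
get_image('scene'); lm('lid_handle','scene')
c,o=wcam(); im=snap('wrist','w7.png'); hw=hsv(im)
for b in blobs((hw[...,0]>5)&(hw[...,0]<32)&(hw[...,1]>150)&(hw[...,2]>90),.045,c,10): print(b)
print('rim'); 
for b in blobs((hw[...,2]<45),.066,c,300): print(b)
print(np.round(o['qpos'],3),o['eef_pos'])
E
```

```text
clock: 46.32
eef_pos: [0.4435, 0.0005, 0.1764]
tcp_rot: [-0.043, 0.999, 0.0, 0.001]
contact_force: [-1.1, 0.8, 0.3]
gripper_width: 1.0
grip_force: 0.0
wheel_grip wrist [0.4746, 0.0073, 0.0589] 0.67
pointer wrist [0.5134, 0.1942, 0.0467] 0.85
lid_handle wrist [0.4971, 0.1062, 0.0803] 0.59
lid_handle side [0.5012, 0.1081, 0.0812] 0.76
wheel_grip side [0.4723, 0.008, 0.0555] 0.84
lid_handle scene [0.5008, 0.1094, 0.0811] 0.86
([0.4027, 0.1949], 'size', [0.0203, 0.0243], 'ang', -14.6, 'px', [564.0, 197.0], 'area', 470)
([0.5172, 0.2073], 'size', [0.0146, 0.0177], 'ang', -0.1, 'px', [537.0, 326.0], 'area', 158)
rim
([0.3987, 0.2302], 'size', [0.0149, 0.0734], 'ang', 21.3, 'px', [630.0, 199.0], 'area', 1676)
([0.4023, 0.193], 'size', [0.0132, 0.0238], 'ang', 78.5, 'px', [582.0, 203.0], 'area', 485)
([0.6087, 0.0186], 'size', [0.2038, 0.666], 'ang', -85.2, 'px', [324.0, 422.0], 'area', 50657)
[-0.598  0.203  0.588  2.172 -0.155  0.805  1.745] [4.42928747e-01 1.21187546e-04 1.76144665e-01]
```

View pics/w7.png

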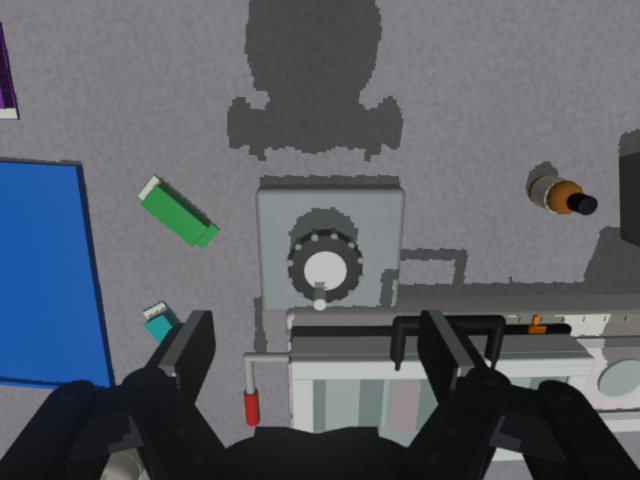

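The wheel (324,268) is clear below, and the cover and lever are shut. Before gripping I'll check which way the last joint turns.

```bash
python3 -m jog '[[0,0,0,0,0,-0.15],[0,0,0,0,0,-0.15],[0,0,0,0,0,-0.15],[0,0,0,0,0,-0.15],[0,0,0,0,0,-0.15],[0,0,0,0,0,-0.15],[0,0,0,0,0,-0.15],[0,0,0,0,0,-0.15],[0,0,0,0,0,-0.15],[0,0,0,0,0,-0.15],[0,0,0,0,0,0],[0,0,0,0,0,0]]'
python3 - <<'E'
from h import *
print(np.round(get_obs()['qpos'],3))
E
```

```text
clock: 47.87
eef_pos: [0.4429, -0.0002, 0.1762]
tcp_rot: [-0.589, 0.808, -0.001, 0.001]
contact_force: [0.3, 0.3, -0.4]
gripper_width: 1.001
grip_force: 0.0
[-0.435  0.192  0.402  2.164 -0.104  0.802  2.863]
```

```bash
python3 - <<'E'
from h import *
c,o=wcam()
Rt=Ro.from_quat(o['tcp_rot']).as_matrix(); camR=np.array(c['R'])@Rt; camp=Rt.T@(-np.array(c['R']).T@np.array(c['t'])-o['eef_pos'])
R=Ro.from_quat([-.043,.999,0,.001]).as_matrix(); p=np.array([.4429,.0001,.1761])
w=dict(c); w['R']=camR@R.T; w['t']=-w['R']@(p+R@camp)
print('base edge',ray([(330,308),(400,296)],.04,w),'stage edge',ray([(330,325)],.05,w),'rail/wall',ray([(330,352)],.076,w))
E=np.array([[324,268]]); print('wheel',ray(E,.066,w))
D=down(162.4); plan(((.474,.0075,.1),D),((.474,.0075,.046),D))
E
```

```text
base edge [[0.51945616 0.01969783 0.04      ]
 [0.50256929 0.07931554 0.04      ]] stage edge [[0.5303729 0.0204097 0.05     ]] rail/wall [[0.5389637  0.02030571 0.076     ]]
wheel [[0.47016277 0.00925223 0.066     ]]
turn [-0.002, 0.0, -0.005] rows>=0.0 | shift [-0.67, -1.09, 3.05] rows>=3.0 | per row [-0.167, -0.273, 0.762] x4
turn [0.0, 0.0, 0.0] rows>=0.0 | shift [0.0, 0.0, 2.16] rows>=2.2 | per row [0.0, 0.0, 0.72] x3
```

```bash
python3 -m jog '[[-0.17,-0.27,0.6,0,0,0],[-0.17,-0.27,0.6,0,0,0],[-0.17,-0.27,0.6,0,0,0],[-0.16,-0.28,0.6,0,0,0],[0,0,0.6,0,0,0],[0,0,0,0,0,0],[0,0,0,0,0,0],[0,0,0,0,0,0]]' -0.7 60
python3 - <<'E'
from h import *
plan(((.4735,.0075,.046),down(162.4)))
E
```

```text
clock: 48.53
eef_pos: [0.4743, 0.0074, 0.1018]
tcp_rot: [-0.59, 0.808, -0.001, 0.001]
contact_force: [-0.8, -0.6, 0.4]
gripper_width: 0.849
grip_force: 0.0
turn [-0.003, 0.0, -0.003] rows>=0.0 | shift [0.01, 0.03, 2.23] rows>=2.2 | per row [0.002, 0.01, 0.744] x3
```

```bash
python3 -m jog '[[0,0.03,0.5,0,0,0],[0,0,0.5,0,0,0],[0,0,0.5,0,0,0],[0,0,0.4,0,0,0],[0,0,0.33,0,0,0],[0,0,0,0,0,0],[0,0,0,0,0,0]]'
python3 -m jog '[[0,0,0,0,0,0],[0,0,0,0,0,0],[0,0,0,0,0,0],[0,0,0,0,0,0],[0,0,0,0,0,0]]' 1 60
```

```text
clock: 49.12
eef_pos: [0.4735, 0.0078, 0.0456]
tcp_rot: [-0.59, 0.807, -0.001, 0.0]
contact_force: [0.1, -0.6, 0.2]
gripper_width: 0.85
grip_force: 0.0
clock: 49.53
eef_pos: [0.4711, 0.0085, 0.0463]
tcp_rot: [-0.591, 0.807, 0.001, -0.001]
contact_force: [-7.8, 1.7, 10.5]
gripper_width: 0.656
grip_force: 61.1
```

```bash
python3 -m jog '[[0,0.1,0,0,0,0],[0,0,0,0,0,0.1],[0,0,0,0,0,0.14],[0,0,0,0,0,0.14],[0,0,0,0,0,0.14],[0,0,0,0,0,0],[0,0,0,0,0,0]]'
python3 - <<'E'
from h import *
o=get_obs(); print(np.round(o['wrist_torque'],2),np.round(o['qpos'],2)); get_image('side'); lm('pointer','side')
E
```

```text
clock: 50.12
eef_pos: [0.4708, 0.0087, 0.0464]
tcp_rot: [-0.414, 0.91, -0.0, 0.001]
contact_force: [-3.5, -0.3, 5.9]
gripper_width: 0.652
grip_force: 64.7
[ 0.13  0.82 -0.22] [-0.33  0.48  0.29  2.17 -0.27  0.52  2.58]
pointer side [0.724, -0.1809, -0.0026] 0.31
```

```bash
python3 -m jog '[[0,0,0,0,0,0.15],[0,0,0,0,0,0.15],[0,0,0,0,0,0.15],[0,0,0,0,0,0.15],[0,0,0,0,0,0.15],[0,0,0,0,0,0.15],[0,0,0,0,0,0.15],[0,0,0,0,0,0.15],[0,0,0,0,0,0.15],[0,0,0,0,0,0.15],[0,0,0,0,0,0],[0,0,0,0,0,0]]'
python3 - <<'E'
from h import *
o=get_obs(); print(np.round(o['wrist_torque'],2),np.round(o['qpos'],2)); get_image('wrist'); lm('pointer','wrist');lm('mark','wrist')
E
```

```text
clock: 51.22
eef_pos: [0.4706, 0.0096, 0.0464]
tcp_rot: [0.161, 0.987, 0.001, 0.0]
contact_force: [-3.2, 1.8, 8.7]
gripper_width: 0.658
grip_force: 65.0
[ 0.4   0.86 -0.18] [-0.58  0.53  0.6   2.19 -0.56  0.58  1.68]
```

```bash
python3 -m jog '[[0,0,0,0,0,0.15],[0,0,0,0,0,0.15],[0,0,0,0,0,0.15],[0,0,0,0,0,0.15],[0,0,0,0,0,0.15],[0,0,0,0,0,0.15],[0,0,0,0,0,0.15],[0,0,0,0,0,0.15],[0,0,0,0,0,0.15],[0,0,0,0,0,0.15],[0,0,0,0,0,0.15],[0,0,0,0,0,0.15],[0,0,0,0,0,0],[0,0,0,0,0,0]]'
python3 - <<'E'
from h import *
o=get_obs(); print(np.round(o['wrist_torque'],2),np.round(o['qpos'],2)); get_image('side'); lm('pointer','side');lm('mark','side'); lm('lid_handle','side')
E
```

```text
clock: 52.53
eef_pos: [0.4715, 0.0101, 0.0464]
tcp_rot: [0.763, 0.646, 0.002, -0.0]
contact_force: [-1.6, 2.9, 8.4]
gripper_width: 0.656
grip_force: 65.1
[ 0.56  0.47 -0.21] [-0.84  0.67  0.95  2.2  -0.88  0.72  0.57]
mark side [0.491, 0.3167, 0.0416] 0.94
```

```bash
python3 -m jog '[[0,0,0,0,0,0.15],[0,0,0,0,0,0.15],[0,0,0,0,0,0.15],[0,0,0,0,0,0.15],[0,0,0,0,0,0.15],[0,0,0,0,0,0.15],[0,0,0,0,0,0.15],[0,0,0,0,0,0.15],[0,0,0,0,0,0],[0,0,0,0,0,0]]'
python3 - <<'E'
from h import *
o=get_obs(); print(np.round(o['wrist_torque'],2),np.round(o['qpos'],2))
E
```

```text
clock: 53.57
eef_pos: [0.4721, 0.0096, 0.0464]
tcp_rot: [0.973, 0.229, 0.002, -0.0]
contact_force: [-0.2, 1.0, 6.9]
gripper_width: 0.656
grip_force: 65.6
[ 0.28  0.11 -0.21] [-0.95  0.81  1.14  2.2  -1.06  0.86 -0.22]
```

```bash
python3 -m jog '[[0,0,0,0,0,0.15],[0,0,0,0,0,0.15],[0,0,0,0,0,0.15],[0,0,0,0,0,0.15],[0,0,0,0,0,0.15],[0,0,0,0,0,0.15],[0,0,0,0,0,0.15],[0,0,0,0,0,0],[0,0,0,0,0,0]]'
python3 - <<'E'
from h import *
o=get_obs(); print(np.round(o['wrist_torque'],2),np.round(o['qpos'],2));get_image('side'); lm('pointer','side')
im=get_image('wrist'); lm('pointer','wrist')
E
```

```text
clock: 54.32
eef_pos: [0.4721, 0.0089, 0.0465]
tcp_rot: [0.984, -0.18, 0.002, -0.0]
contact_force: [-0.1, 0.5, 6.2]
gripper_width: 0.657
grip_force: 66.0
[-0.14  0.25 -0.27] [-1.01  0.94  1.27  2.2  -1.17  1.   -0.96]
pointer side [0.5093, 0.2932, 0.0563] 0.81
```

About 4.77 rad is wound, so the stage has moved roughly 95 mm. I'll release, lift, turn back for a fresh grip and measure what's left.

```bash
python3 -m jog '[[0,0,0,0,0,0],[0,0,0,0,0,0],[0,0,0,0,0,0],[0,0,0,0,0,0],[0,0,-0.5,0,0,0],[0,0,-0.8,0,0,0],[0,0,-0.8,0,0,0],[0,0,-0.8,0,0,0],[0,0,-0.8,0,0,0],[0,0,-0.8,0,0,0],[0,0,-0.8,0,0,0]]' -0.7
python3 -m jog '[[0,0,0,0,0,-0.15],[0,0,0,0,0,-0.15],[0,0,0,0,0,-0.15],[0,0,0,0,0,-0.15],[0,0,0,0,0,-0.15],[0,0,0,0,0,-0.15],[0,0,0,0,0,-0.15],[0,0,0,0,0,-0.15],[0,0,0,0,0,-0.15],[0,0,0,0,0,-0.15],[0,0,0,0,0,-0.15],[0,0,0,0,0,-0.15],[0,0,0,0,0,-0.15],[0,0,0,0,0,-0.15],[0,0,0,0,0,-0.15],[0,0,0,0,0,-0.15],[0,0,0,0,0,-0.15],[0,0,0,0,0,-0.15],[0,0,0,0,0,-0.15],[0,0,0,0,0,-0.15]]'
python3 -m jog '[[0,0,0,0,0,-0.15],[0,0,0,0,0,-0.15],[0,0,0,0,0,-0.15],[0,0,0,0,0,-0.15],[0,0,0,0,0,-0.15],[0,0,0,0,0,-0.15],[0,0,0,0,0,-0.15],[0,0,0,0,0,0],[0,0,0,0,0,0],[0,0,0,0,0,0]]'
python3 - <<'E'
from h import *
c,o=wcam(); im=snap('wrist','w8.png'); hw=hsv(im); print(np.round(o['qpos'],2),o['eef_pos'])
for b in blobs((hw[...,0]>5)&(hw[...,0]<32)&(hw[...,1]>150)&(hw[...,2]>90),.045,c,10): print(b)
for n in ('wheel_grip','pointer','mark','lid_handle'): lm(n,'wrist')
get_image('side');lm('pointer','side');lm('mark','side');lm('lid_handle','side')
E
```

```text
clock: 55.43
eef_pos: [0.4706, 0.0084, 0.1787]
tcp_rot: [0.984, -0.18, 0.001, 0.001]
contact_force: [-0.2, -0.5, 0.7]
gripper_width: 0.849
grip_force: 0.0
clock: 57.1
eef_pos: [0.4706, 0.0085, 0.1781]
tcp_rot: [0.541, 0.841, 0.0, 0.001]
contact_force: [-0.5, 0.3, -0.5]
gripper_width: 0.855
grip_force: 0.0
clock: 57.93
eef_pos: [0.4708, 0.0085, 0.178]
tcp_rot: [0.163, 0.987, -0.0, 0.001]
contact_force: [1.1, -0.7, 0.5]
gripper_width: 0.85
grip_force: 0.0
[-0.74  0.28  0.77  2.12 -0.26  0.84  1.42] [0.47077067 0.00846462 0.17799946]
([0.4036, 0.1963], 'size', [0.0188, 0.0247], 'ang', -8.2, 'px', [535.0, 59.0], 'area', 564)
wheel_grip wrist [0.474, 0.0078, 0.0645] 0.81
lid_handle wrist [0.4885, 0.2029, 0.0813] 0.95
lid_handle wrist [0.5922, 0.1323, 0.0574] 0.52
lid_handle wrist [0.719, -0.1858, 0.0009] 0.24
pointer side [0.5117, 0.2949, 0.0516] 0.9
mark side [0.4898, 0.3202, 0.0397] 0.96
mark side [0.4964, 0.2018, 0.0779] 0.38
lid_handle side [0.4942, 0.2019, 0.0815] 0.8
lid_handle side [0.5086, 0.2969, 0.0546] 0.54
```

View pics/w8.png

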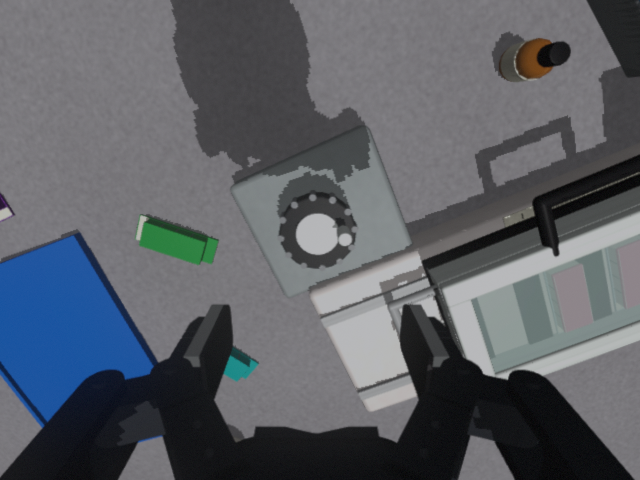

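Wheel, tray and closed cover all look fine. I'll move to where the wrist camera sees the pointer and mark together and measure the distance left.

```bash
python3 -m jog '[[0,0,-0.6,0,0,0],[0,0,-0.6,0,0,0],[0,0,-0.6,0,0,0],[0,0.8,0,0,0,-0.13],[0,0.8,0,0,0,-0.13],[0,0.8,0,0,0,-0.13],[0,0.8,0,0,0,-0.13],[0.7,0.8,0,0,0,0],[0.7,0.8,0,0,0,0],[0.7,0.8,0,0,0,0],[0.7,0.8,0,0,0,0],[0.7,0.8,0,0,0,0],[0,0,0,0,0,0],[0,0,0,0,0,0],[0,0,0,0,0,0]]'
cat > meas.py <<'E'
from h import *
a=np.radians(4.9); u=np.array([-np.sin(a),np.cos(a)])
c,o=wcam(); im=snap('wrist','m.png'); hw=hsv(im)
m=(hw[...,1]>130)&(hw[...,2]>80)
def pk(lo,hi,z,n):
    for b in blobs(m&(hw[...,0]>=lo)&(hw[...,0]<hi),z,c,8):
        if b[0][0]>.46 and b[0][1]>.1: print(n,b,'u=%.4f'%(np.array(b[0])@u))
pk(4,18,.05,'orange'); pk(20,34,.041,'yellow')
print(o['eef_pos'])
for n in ('pointer','mark'):
    for d in landmark_of(n,'wrist')[:1]: print(n,np.round(d['point'],4),'u=%.4f'%(d['point'][:2]@u),d['conf'])
get_image('side')
for n in ('pointer','mark'):
    for d in landmark_of(n,'side')[:1]: print(n,np.round(d['point'],4),'u=%.4f'%(d['point'][:2]@u),d['conf'])
E
python3 meas.py
```

```text
clock: 59.63
eef_pos: [0.3891, 0.1789, 0.223]
tcp_rot: [-0.042, 0.999, -0.0, 0.001]
contact_force: [0.4, 0.0, 0.3]
gripper_width: 0.847
grip_force: 0.0
yellow ([0.4921, 0.3179], 'size', [0.0052, 0.0136], 'ang', 11.5, 'px', [441.0, 316.0], 'area', 58) u=0.2747
[0.38909148 0.17890704 0.22300734]
mark [0.4943 0.317  0.0423] u=0.2736 0.94
pointer [0.508  0.2934 0.0524] u=0.2489 0.82
mark [0.4905 0.3141 0.0403] u=0.2711 0.91
```

```bash
python3 - <<'E'
import cv2
im=cv2.imread('pics/m.png'); cv2.imwrite('pics/mc.png',cv2.resize(im[250:400,300:500],None,fx=4,fy=4,interpolation=cv2.INTER_NEAREST))
E
```

```text
(no output)
```

View pics/mc.png

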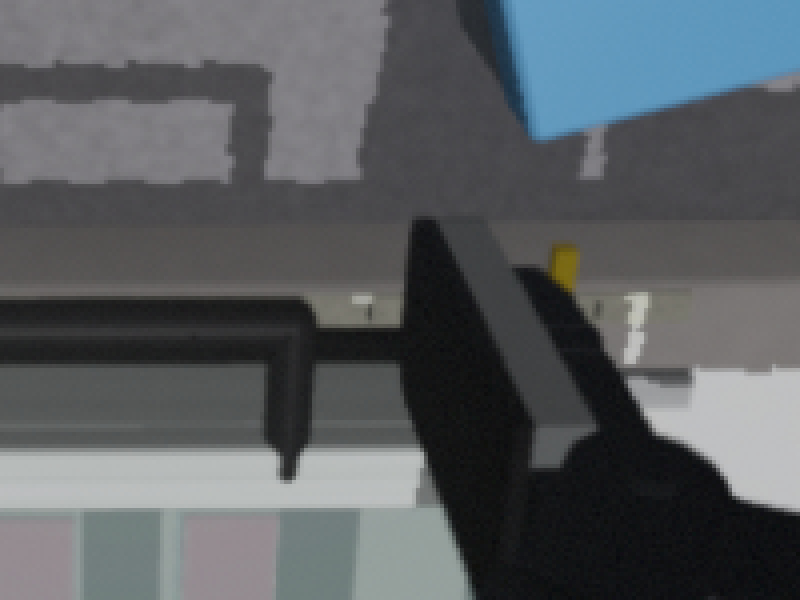

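The open finger hides the pointer, with the mark at (441,316). I'll close the gripper and measure again.

```bash
python3 -m jog '[[0,0,0,0,0,0],[0,0,0,0,0,0],[0,0,0,0,0,0],[0,0,0,0,0,0],[0,0,0,0,0,0],[0,0,0,0,0,0]]' 1
python3 meas.py
python3 - <<'E'
from h import *
plan(((.4725,.0085,.12),down(150)))
E
```

```text
clock: 60.43
eef_pos: [0.3886, 0.1792, 0.2229]
tcp_rot: [-0.043, 0.999, -0.0, 0.001]
contact_force: [0.6, -0.2, 1.0]
gripper_width: 0.009
grip_force: 0.0
orange ([0.5059, 0.2958], 'size', [0.014, 0.0168], 'ang', 4.4, 'px', [418.0, 334.0], 'area', 117) u=0.2515
yellow ([0.4972, 0.3188], 'size', [0.0063, 0.0235], 'ang', 11.5, 'px', [440.0, 321.0], 'area', 116) u=0.2752
[0.38858921 0.17923469 0.22285073]
pointer [0.5041 0.2898 0.0448] u=0.2457 0.93
mark [0.4959 0.316  0.0394] u=0.2725 0.85
pointer [0.5882 0.2124 0.0491] u=0.1614 0.7
mark [0.4886 0.3155 0.041 ] u=0.2726 0.59
turn [-0.001, 0.002, -1.225] rows>=7.7 | shift [4.24, -6.32, 4.11] rows>=6.3 | per row [0.605, -0.903, 0.588] x7
```

```bash
python3 - <<'E'
from h import *
plan(((.4725,.0085,.223),None),((.4725,.0085,.046),None))
E
python3 -m jog '[[-0.35,-0.85,0,0,0,0],[-0.35,-0.85,0,0,0,0],[-0.35,-0.85,0,0,0,0],[-0.35,-0.85,0,0,0,0],[-0.35,-0.85,0,0,0,0],[-0.35,-0.85,0,0,0,0],[-0.35,-0.85,0,0,0,0],[-0.35,-0.85,0,0,0,0],[0,0,0.7,0,0,0],[0,0,0.7,0,0,0],[0,0,0.7,0,0,0],[0,0,0.7,0,0,0],[0,0,0,0,0,0],[0,0,0,0,0,0],[0,0,0,0,0,0]]' -0.7
python3 - <<'E'
from h import *
plan(((.4725,.009,.046),None))
E
```

```text
turn [0.0, 0.0, 0.0] rows>=0.0 | shift [-2.77, -7.09, 0.0] rows>=7.1 | per row [-0.346, -0.886, 0.0] x8
turn [0.0, 0.0, 0.0] rows>=0.0 | shift [0.01, 0.0, 7.08] rows>=7.1 | per row [0.001, 0.0, 0.885] x8
clock: 61.98
eef_pos: [0.4735, 0.0157, 0.1538]
tcp_rot: [-0.042, 0.999, -0.0, 0.001]
contact_force: [-0.9, -0.0, -0.3]
gripper_width: 0.85
grip_force: 0.0
turn [0.0, 0.0, 0.0] rows>=0.0 | shift [0.07, -0.26, 4.31] rows>=4.3 | per row [0.014, -0.052, 0.862] x5
```

```bash
python3 -m jog '[[0.07,-0.26,0.6,0,0,0],[0,0,0.7,0,0,0],[0,0,0.7,0,0,0],[0,0,0.7,0,0,0],[0,0,0.6,0,0,0],[0,0,0.5,0,0,0],[0,0,0.5,0,0,0],[0,0,0,0,0,0],[0,0,0,0,0,0]]'
python3 -m jog '[[0,0,0,0,0,0],[0,0,0,0,0,0],[0,0,0,0,0,0],[0,0,0,0,0,0],[0,0,0,0,0,0]]' 1 60
python3 -m jog '[[0,0,0,0,0,0.14],[0,0,0,0,0,0.14],[0,0,0,0,0,0.14],[0,0,0,0,0,0.14],[0,0,0,0,0,0.14],[0,0,0,0,0,0.14],[0,0,0,0,0,0.14],[0,0,0,0,0,0.14],[0,0,0,0,0,0.14],[0,0,0,0,0,0.14],[0,0,0,0,0,0],[0,0,0,0,0,0],[0,0,0,0,0,0]]'
```

```text
clock: 62.73
eef_pos: [0.4725, 0.0092, 0.0462]
tcp_rot: [-0.043, 0.999, -0.0, 0.001]
contact_force: [-0.5, -0.1, 0.9]
gripper_width: 0.852
grip_force: 0.0
clock: 63.15
eef_pos: [0.4729, 0.0094, 0.0473]
tcp_rot: [-0.043, 0.999, 0.0, 0.002]
contact_force: [-2.0, -0.1, 8.4]
gripper_width: 0.656
grip_force: 61.7
clock: 64.23
eef_pos: [0.4722, 0.0081, 0.0472]
tcp_rot: [0.486, 0.874, 0.001, 0.001]
contact_force: [-3.8, -2.1, 12.4]
gripper_width: 0.657
grip_force: 63.5
```

```bash
python3 -m jog '[[0,0,0,0,0,0],[0,0,0,0,0,0],[0,0,0,0,0,0],[0,0,0,0,0,0],[0,0,-0.5,0,0,0],[0,0,-0.8,0,0,0],[0,0,-0.8,0,0,0],[0,0,-0.8,0,0,0],[0,0,-0.8,0,0,0],[0,0,-0.8,0,0,0],[0,0,-0.8,0,0,0],[0,0,-0.8,0,0,0],[0,0,0,0,0,0],[0,0,0,0,0,0]]' -0.7
python3 - <<'E'
from h import *
plan(((.39,.17,.22),down(94.9)),((.355,.29,.25),down(94.9)))
E
```

```text
clock: 65.4
eef_pos: [0.4721, 0.0098, 0.1986]
tcp_rot: [0.485, 0.874, 0.001, 0.001]
contact_force: [0.8, 1.3, -0.7]
gripper_width: 0.854
grip_force: 0.0
turn [0.003, 0.003, -1.399] rows>=8.8 | shift [2.73, 6.67, -0.86] rows>=6.7 | per row [0.389, 0.952, -0.123] x7
turn [0.0, 0.0, 0.0] rows>=0.0 | shift [0.98, 4.9, -1.2] rows>=4.9 | per row [0.197, 0.98, -0.24] x5
```

```bash
python3 -m jog '[[0,0,0,0,0,-0.14],[0,0,0,0,0,-0.14],[0,0,0,0,0,-0.14],[0,0,0,0,0,-0.14],[0,0,0,0,0,-0.14],[0,0,0,0,0,-0.14],[0,0,0,0,0,-0.14],[0,0,0,0,0,-0.14],[0,0,0,0,0,-0.14],[0,0,0,0,0,-0.14],[0.39,0.95,-0.25,0,0,0],[0.39,0.95,-0.25,0,0,0],[0.39,0.95,-0.25,0,0,0],[0.39,0.95,-0.25,0,0,0],[0.39,0.95,-0.25,0,0,0],[0.39,0.95,-0.25,0,0,0],[0.39,0.95,-0.25,0,0,0]]' -1
python3 -m jog '[[0.2,0.95,-0.1,0,0,0],[0.2,0.95,-0.1,0,0,0],[0.2,0.95,-0.1,0,0,0],[0.2,0.95,-0.1,0,0,0],[0.2,0.95,0,0,0,0],[0,0,0,0,0,0],[0,0,0,0,0,0],[0,0,0,0,0,0]]'
python3 meas.py
python3 - <<'E'
import cv2
im=cv2.imread('pics/m.png'); cv2.imwrite('pics/mc2.png',cv2.resize(im[240:360,240:400],None,fx=5,fy=5,interpolation=cv2.INTER_NEAREST))
E
```

```text
clock: 66.82
eef_pos: [0.3879, 0.1699, 0.241]
tcp_rot: [-0.043, 0.999, -0.001, 0.0]
contact_force: [1.6, 1.4, -0.2]
gripper_width: 1.001
grip_force: 0.0
clock: 67.48
eef_pos: [0.3541, 0.2843, 0.2506]
tcp_rot: [-0.042, 0.999, -0.001, 0.0]
contact_force: [0.9, 0.1, -0.6]
gripper_width: 0.998
grip_force: 0.0
orange ([0.5037, 0.3161], 'size', [0.0136, 0.0171], 'ang', 4.8, 'px', [333.0, 340.0], 'area', 92) u=0.2719
yellow ([0.4978, 0.318], 'size', [0.0046, 0.0226], 'ang', 6.0, 'px', [335.0, 328.0], 'area', 72) u=0.2743
[0.35411853 0.28426207 0.2506    ]
pointer [0.5049 0.3134 0.048 ] u=0.2691 0.6
mark [0.5806 0.2555 0.06  ] u=0.2050 0.61
mark [0.4886 0.3153 0.0438] u=0.2724 0.65
```

View pics/mc2.png

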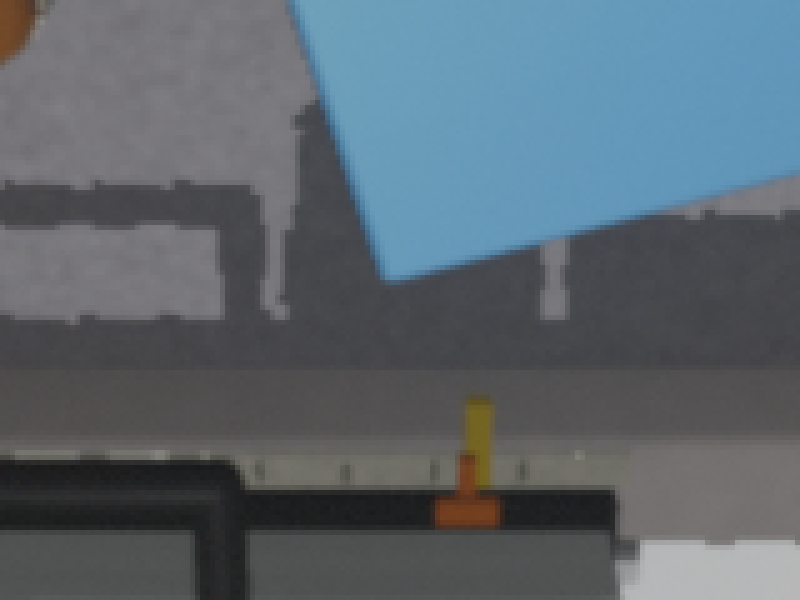

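The pointer (333,340) is about 2.6 px, or 2.4 mm, short of the mark (336,328). That takes one more small turn of 0.12 rad.

```bash
python3 -m jog '[[-0.2,-0.95,0.1,0,0,0],[-0.2,-0.95,0.1,0,0,0],[-0.2,-0.95,0.1,0,0,0],[-0.2,-0.95,0.1,0,0,0],[-0.2,-0.95,0,0,0,0],[-0.39,-0.95,0.2,0,0,0],[-0.39,-0.95,0.2,0,0,0],[-0.39,-0.95,0.2,0,0,0],[-0.39,-0.95,0.2,0,0,0],[-0.39,-0.95,0.2,0,0,0],[-0.39,-0.95,0.2,0,0,0],[-0.36,-0.8,0.3,0,0,0],[0,0,0.6,0,0,0],[0,0,0.6,0,0,0],[0,0,0,0,0,0],[0,0,0,0,0,0],[0,0,0,0,0,0]]' -0.7
python3 - <<'E'
from h import *
plan(((.4723,.0092,.0465),None))
E
```

```text
clock: 69.2
eef_pos: [0.4709, 0.0128, 0.1749]
tcp_rot: [-0.043, 0.999, -0.0, 0.001]
contact_force: [0.2, -0.1, 0.3]
gripper_width: 0.847
grip_force: 0.0
turn [0.0, 0.0, 0.0] rows>=0.0 | shift [-0.03, -0.15, 5.14] rows>=5.1 | per row [-0.005, -0.024, 0.856] x6
```

```bash
python3 -m jog '[[-0.03,-0.15,0.7,0,0,0],[0,0,0.7,0,0,0],[0,0,0.7,0,0,0],[0,0,0.7,0,0,0],[0,0,0.7,0,0,0],[0,0,0.6,0,0,0],[0,0,0.5,0,0,0],[0,0,0.5,0,0,0],[0,0,0,0,0,0],[0,0,0,0,0,0]]'
python3 -m jog '[[0,0,0,0,0,0],[0,0,0,0,0,0],[0,0,0,0,0,0],[0,0,0,0,0,0],[0,0,0,0,0,0]]' 1 60
python3 -m jog '[[0,0,0,0,0,0.05],[0,0,0,0,0,0.05],[0,0,0,0,0,0.05],[0,0,0,0,0,0],[0,0,0,0,0,0],[0,0,0,0,0,0]]'
python3 -m jog '[[0,0,0,0,0,0],[0,0,0,0,0,0],[0,0,0,0,0,0],[0,0,0,0,0,0],[0,0,-0.5,0,0,0],[0,0,-0.8,0,0,0],[0,0,-0.8,0,0,0],[0,0,-0.8,0,0,0],[0,0,-0.8,0,0,0],[0,0,-0.8,0,0,0],[0,0,-0.8,0,0,0],[0,0,-0.8,0,0,-0.15],[0,0,0,0,0,0],[0,0,0,0,0,0]]' -0.7
```

```text
clock: 70.03
eef_pos: [0.4723, 0.0094, 0.0474]
tcp_rot: [-0.043, 0.999, -0.0, 0.001]
contact_force: [0.2, -0.3, -0.2]
gripper_width: 0.851
grip_force: 0.0
clock: 70.45
eef_pos: [0.4728, 0.0094, 0.0485]
tcp_rot: [-0.043, 0.999, 0.0, 0.002]
contact_force: [-1.9, 0.4, 8.3]
gripper_width: 0.656
grip_force: 61.6
clock: 70.95
eef_pos: [0.4728, 0.0093, 0.0485]
tcp_rot: [0.017, 1.0, 0.001, 0.002]
contact_force: [-3.1, -0.3, 9.6]
gripper_width: 0.651
grip_force: 62.0
clock: 72.12
eef_pos: [0.4721, 0.0095, 0.2]
tcp_rot: [-0.042, 0.999, 0.001, 0.002]
contact_force: [-0.7, 0.2, -0.3]
gripper_width: 0.85
grip_force: 0.0
```

```bash
python3 -m jog '[[0.39,0.95,-0.25,0,0,0],[0.39,0.95,-0.25,0,0,0],[0.39,0.95,-0.25,0,0,0],[0.39,0.95,-0.25,0,0,0],[0.39,0.95,-0.25,0,0,0],[0.39,0.95,-0.25,0,0,0],[0.39,0.95,-0.25,0,0,0],[0.2,0.95,-0.1,0,0,0],[0.2,0.95,-0.1,0,0,0],[0.2,0.95,-0.1,0,0,0],[0.2,0.95,-0.1,0,0,0],[0.2,0.95,0,0,0,0],[0,0,0,0,0,0],[0,0,0,0,0,0],[0,0,0,0,0,0]]' -1
python3 meas.py
python3 - <<'E'
import cv2
im=cv2.imread('pics/m.png'); cv2.imwrite('pics/mc3.png',cv2.resize(im[240:360,240:400],None,fx=5,fy=5,interpolation=cv2.INTER_NEAREST))
from h import *
get_image('side'); lm('lid_handle','side'); lm('clamp_handle','side')
get_image('scene'); lm('lid_handle','scene'); lm('clamp_handle','scene'); lm('slide_1','scene')
E
```

```text
clock: 73.37
eef_pos: [0.3541, 0.2842, 0.2518]
tcp_rot: [-0.042, 0.999, -0.001, 0.0]
contact_force: [-1.0, 0.2, 0.2]
gripper_width: 0.996
grip_force: 0.0
orange ([0.5038, 0.3181], 'size', [0.0136, 0.0185], 'ang', 4.8, 'px', [335.0, 339.0], 'area', 106) u=0.2739
yellow ([0.4932, 0.3179], 'size', [0.0034, 0.0145], 'ang', 5.9, 'px', [336.0, 324.0], 'area', 45) u=0.2746
[0.35413662 0.28417905 0.25176899]
pointer [0.5024 0.3123 0.0465] u=0.2682 0.61
mark [0.4939 0.3155 0.0413] u=0.2722 0.91
pointer [0.5067 0.3195 0.0538] u=0.2751 0.75
mark [0.4893 0.3146 0.042 ] u=0.2717 0.87
lid_handle side [0.4923, 0.2262, 0.0809] 0.83
lid_handle side [0.5738, 0.3097, 0.0545] 0.33
clamp_handle side [0.6331, 0.2376, 0.0753] 0.72
clamp_handle side [0.5802, 0.2077, 0.0582] 0.57
clamp_handle side [0.6008, 0.0766, 0.0618] 0.5
clamp_handle side [0.4015, 0.2008, 0.0033] 0.4
clamp_handle scene [0.5992, 0.0739, 0.0607] 0.69
slide_1 scene [0.4526, -0.1256, 0.0021] 0.84
slide_1 scene [0.3469, -0.2811, 0.0046] 0.73
slide_1 scene [0.5829, -0.1353, -0.0034] 0.57
```

View pics/mc3.png

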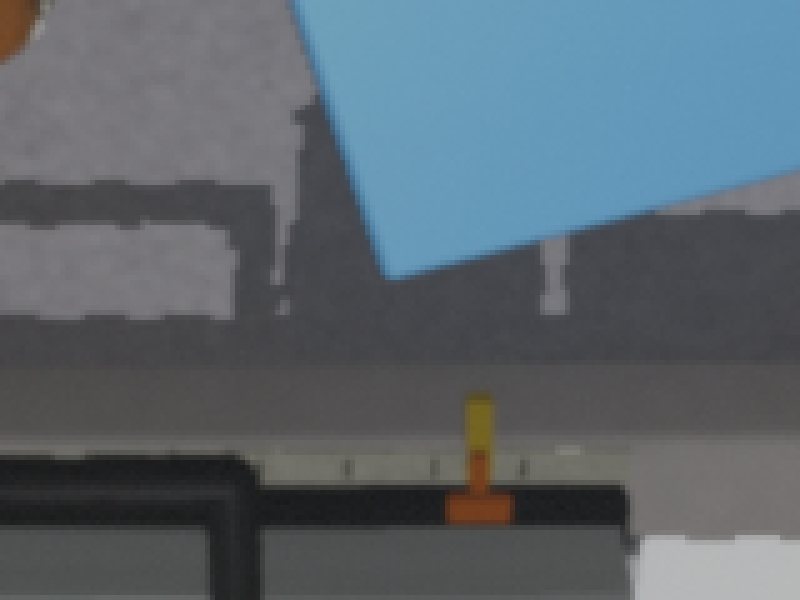

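The pointer (336,335) now stands at the mark, and the cover (bar z 0.081) and lever (handle z 0.061) are still shut. I'm handing in.

```bash
python3 -c "from rig import job_done; print(job_done())"
```

```text
the job is handed in; nothing more can be done
None
```

Job handed in: both slides from the carrier are in pockets 2 and 3, the lever and then the cover are shut, and the stage pointer stands at the yellow mark (73 s of 210 s used at the last check; no verdict was returned).

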